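# Set out the seasonings and the timer in a T

## Task

Set out the seasonings and timer for the cook: stand the tall dark pepper mill in the middle of the round cork coaster and the shorter light salt mill in the middle of the square one, and the red-capped spice jar on the bare worktop exactly midway between the two coasters, in line with them. Complete the T with the kitchen timer: straight behind the spice jar (on its far side from the robot, square to the row) and as far from the jar as each coaster's centre is. Keep all four upright throughout, leave them standing free, and do not disturb the garlic and the lemon.

Things in the scene. Friction and masses are not known exactly. Their poses are not given: they have to be found in the camera images.
- round_coaster: flat round cork disc fixed on the worktop, diameter 110 mm, 5 mm thick; origin in the centre of its underside. It lies to the left or right of the square coaster, centres always 280 mm apart; its x axis points away from the robot, square to the line through both coasters (the line is turned at most 0.13 rad from the robot's left-right direction)
- square_coaster: flat square cork plate fixed on the worktop, 105 x 105 mm, 5 mm thick; origin in the centre of its underside; its x axis as the round coaster's. A wall cabinet hangs over the rear of the worktop: underside 0.61 m above the worktop, front face 0.59 m ahead of the robot's base axis, so keep the wrist low there
- pepper_mill: dark brown turned wooden pepper mill (sizes in mm), 197 tall, the taller of the two mills, loose, 190 g; foot 55 in diameter, body 38 to 44 across above height 30, round head 40 to 44 across from height 140 to 187 with a 13 thick metal knob on top; head and body are one rigid piece; origin in the centre of its underside, z up along it
- salt_mill: light wooden turned salt mill (sizes in mm), 164 tall, the shorter of the two mills, loose, 190 g; foot 52 to 55 in diameter, body 43 across above height 30, round head 40 to 43 across from height 116 to 155 with a 13 thick metal knob on top; head and body are one rigid piece; origin in the centre of its underside, z up along it
- spice_jar: small clear spice jar with a red cap (sizes in mm), 106 tall, 45 in diameter (body 42, cap 45 from height 85 up), loose, 110 g; origin in the centre of its underside, z up along it
- timer: wind-up kitchen timer (sizes in mm), round, 64 in diameter and 58 high overall, loose, 85 g; white base up to height 22, red upper part up to height 46 and on it a straight raised grip bar 52 long, 8 thick, from height 46 to 58; nothing on it turns; x axis along the bar; origin in the centre of its underside, z up along it
- garlic: garlic bulb, 60 across and 58 high (mm), loose, a bystander that stays where it lies; origin in the centre of its underside
- lemon: yellow lemon, 78 x 55 x 56 mm high, loose, a bystander that stays where it lies; origin in the centre of its underside
Things that resemble listed ones, but are neither listed nor needed, are in the scene too. Leave any blue look-alike of the salt_mill alone.

How it is judged:
By the outcome, as a careful person would: the job done as asked, in the order asked, and still so for the second after the job is handed in, with the robot touching nothing.
It also fails if it takes over 120 s, if anything falls off the work surface, if the arm or the gripper's body presses on something with over 40 N, if the wrist force passes 120 N, or if a joint passes its speed limit or range.

## Robot

A 6-joint arm with a two-finger parallel gripper is mounted at the origin on a cart in front of the work surface, level with it; the furniture and walls round the work are solid. World frame = base frame: x ahead of the robot, y to its left, z up, the work surface at z = 0. Lengths are in mm, angles in rad, forces in N, time in s.
With the tool pointing down it reaches from about 350 to 775 mm from the base axis. Payload 7.3 kg.
Tool frame: the origin (TCP) lies at the very end of the fingers, on their centre line; the grasp point (between the pads) lies 19 mm behind it; x points along the fingers, y is the direction in which the jaws open and shut, and the axes are right-handed (so a half turn about x gives the same grasp; the last joint's range is limited). The gripper opens to 92 mm and grips with 3 to 60 N. Pads are 19 mm wide; open, the fingers measure 130 mm over their backs; the gripper's body (75 mm by 190 mm) begins 47 mm behind the grasp point.
Start: joints at [-1.255, 0.342, 1.524, -0, 1.275, -0.146], TCP at [233.943, -470.016, 226.741] pointing down, gripper open.
Joint ranges: [-2.53, 2.53], [-0.77, 2.02], [0.04, 2.7], [-1, 4.14], [0.28, 2.66], [-3.11, 3.11]. Speed limits (rad/s): [2.57, 2.57, 3.14, 3.14, 3.14, 3.14].

## Interface

Orientations are given as [roll, pitch, yaw] about the fixed x, y, z axes, in that order (R = Rz(yaw) Ry(pitch) Rx(roll)).
In Python, from plant import sensors, capture, bot gives the robot as it stands.
- The arm moves only by the shell command python3 -m crank 'ROWS' [OPENING]. ROWS is JSON, a list of rows, each an object of numbers: "dx", "dy", "dz": the shift along the tool's x, y, z in cm; "spin": the turn about the tool's x in rad. A call has 1 to 20 rows; each row is the pose to reach, as a shift and turn from the pose commanded when the call began, along the tool's axes at that moment; what a row does not reach only later rows make up. A row lasts 1/12 s, in which the tool goes at most 41.7 mm and 7.16 degrees, less where a joint would pass 70% of its speed; a pose out of reach is approached as far as the arm can. A call with a gripper value outside its range is refused whole. OPENING is the opening in per cent of the stroke, from 0 (shut) to 100 (fully open), set as the call begins (- or left out, the last holds). The fingers move at their own pace and stop on an object; the grip force is fixed at half the most. Time passes only in rows, so rows that repeat a pose let the fingers close. It gives the time, the measured TCP pose, the force and the opening at its end, in the units of the state.
- sensors.get_obs(): the state, without advancing time (a new reading comes with each control period).
- capture(name): name is "side" or "top"; returns a dict with "frame" (400x640x3 uint8, blue, green, red), "vfov" (degrees; the focal length in pixels is half the picture's height over the tangent of half this angle, whatever the lens; pixels are square), "cx", "cy" (the principal point, pixels), "k1" (the pictures are not rectified: a ray, as slopes to the right and down, at radius r is drawn at 1 + k1 r^2 times it, then the intrinsics apply), "view" (4x4, takes a point from world to camera coordinates). Camera axes: x right, y down, z forward; pixel columns grow to the right and rows downward; lengths in mm; the calibration is good to about 2 mm. A picture is of the moment at which its call begins. There is no depth.
- bot.close_job(): hands the job in, once; it reports no verdict.
The state is a dict: "time": time; "joint_positions": joint angles; "dq": joint speeds; "tau": joint torques, N m; "tool_pos": TCP position; "tcp_rot": TCP orientation; "contact_force": force on the tool from outside, world axes, zero at the start; "moment": the same for the moment, N m; "grip_width": finger opening in mm.
Only numpy, scipy, OpenCV 4.12 (cv2) and the standard library are available. Lean on these libraries where they do the work, as an engineer would, in place of code of your own. Each camera call takes 0.05 s, during which the arm holds its last target.

## Working session

There is one attempt and no reset: what is moved stays moved. The work goes in short steps, Python scripts to look and compute and a shell command to move; the robot and the scene stay as the last step left them, time stands still between calls to the robot, and variables do not carry over. Pictures are saved under pics/ and viewed, and the job is handed in when it is done.

```bash
ls; mkdir -p pics; python3 - <<'E'
from plant import sensors,capture,bot
import cv2
for n in("side","top"):
    c=capture(n);cv2.imwrite(f"pics/{n}0.png",c["frame"]);print(n,c["vfov"],c["cx"],c["cy"],c["k1"],c["view"])
print(sensors.get_obs())
E
```

```text
pics
side 57.2576117995604 317.94566461977774 197.9227694077044 -0.0052788682336361685 [[-9.06334129e-01 -4.22561538e-01 -4.40053647e-04  4.59118571e+02]
 [-1.36571948e-01  2.93912503e-01 -9.46025128e-01  1.24629201e+02]
 [ 3.99883171e-01 -8.57354761e-01 -3.24092985e-01  7.24960695e+02]
 [ 0.00000000e+00  0.00000000e+00  0.00000000e+00  1.00000000e+00]]
top 54.79464736802565 322.0651094577228 198.46215265296223 -0.08236642590485627 [[-3.27722507e-03 -9.99993279e-01 -1.64351561e-03 -1.23772348e+00]
 [-9.96598751e-01  3.40142321e-03 -8.23368731e-02  5.20762640e+02]
 [ 8.23419100e-02  1.36808914e-03 -9.96603200e-01  1.06382220e+03]
 [ 0.00000000e+00  0.00000000e+00  0.00000000e+00  1.00000000e+00]]
{'time': 0.1, 'joint_positions': array([-1.25499774e+00,  3.42635500e-01,  1.52487864e+00,  1.67857056e-05,
        1.27540226e+00, -1.46006297e-01]), 'dq': array([ 0.00043236, -0.00249378, -0.00234931,  0.00114391, -0.00137576,
        0.00093128]), 'tau': array([ 2.45959767e-03, -4.32002628e+01, -2.44694245e+01,  7.19925016e-02,
        5.26732416e-02, -4.73030127e-05]), 'tool_pos': array([ 233.83523664, -469.66545185,  226.13852539]), 'tcp_rot': array([-1.72892838,  1.56947248,  1.87446427]), 'contact_force': array([-0.39266279, -0.75390039,  0.68950883]), 'moment': array([-0.00502194,  0.03263058,  0.02387055]), 'grip_width': 91.89460083691817}
```

View pics/side0.png

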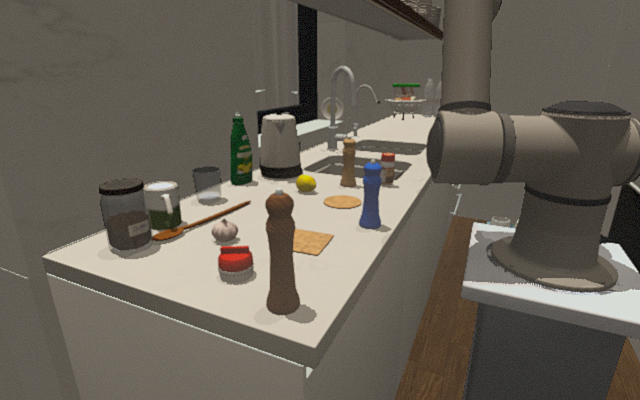

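View pics/top0.png

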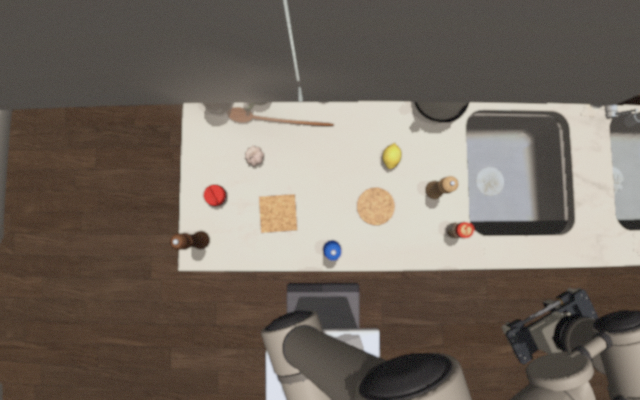

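The side view shows the pepper mill at (283,255), the timer at (236,262), the salt mill at (349,163), the jar at (388,168), the blue decoy at (372,195) and the coasters at (308,241) and (342,202). The top view shows the square coaster at (278,213), the round one at (376,206), the garlic at (255,156), the lemon at (392,156), the timer at (215,196), the pepper mill at (180,241), the salt mill at (450,185) and the jar at (465,230).

```bash
cat > h.py <<'E'
import numpy as np,cv2
from plant import sensors,capture
def K(c):
    f=200/np.tan(np.radians(c["vfov"])/2); return f
def ray(c,u,v):
    f=K(c);xd=np.array([(u-c["cx"])/f,(v-c["cy"])/f]);s=xd.copy()
    for _ in range(20): s=xd/(1+c["k1"]*(s@s))
    V=np.array(c["view"]);R=V[:3,:3];o=-R.T@V[:3,3];return o,R.T@np.r_[s,1]
def plane(c,u,v,z):
    o,d=ray(c,u,v);return o+d*(z-o[2])/d[2]
def proj(c,p):
    V=np.array(c["view"]);q=V[:3,:3]@p+V[:3,3];s=q[:2]/q[2];s=s*(1+c["k1"]*(s@s));return s*K(c)+[c["cx"],c["cy"]]
def mask(c,lo,hi,box=None):
    h=cv2.cvtColor(c["frame"],cv2.COLOR_BGR2HSV);m=cv2.inRange(h,np.array(lo),np.array(hi))
    if box is not None:
        b=np.zeros_like(m);x0,y0,x1,y1=box;b[y0:y1,x0:x1]=255;m&=b
    return m
def blobs(m,amin=30):
    n,l,s,ce=cv2.connectedComponentsWithStats(m);return [(s[i].tolist(),ce[i].round(1).tolist()) for i in range(1,n) if s[i,4]>=amin]
E
python3 - <<'E'
from h import *
t=capture("top");s=capture("side")
def crop(c,x0,y0,x1,y1,k,n): cv2.imwrite(f"pics/{n}.png",cv2.resize(c["frame"][y0:y1,x0:x1],None,fx=k,fy=k,interpolation=cv2.INTER_NEAREST))
crop(t,165,130,365,280,4,"t_l");crop(t,340,130,500,250,5,"t_r");crop(s,200,130,410,330,3,"s_c")
for b in blobs(mask(t,(8,90,120),(25,255,255),(180,100,480,270)),60):
    print(b,plane(t,*b[1],5).round(1))
for b in blobs(mask(s,(8,90,120),(25,255,255),(200,130,410,330)),60):
    print('s',b,plane(s,*b[1],5).round(1))
print(sensors.get_obs()["time"])
E
```

```text
([293, 122, 39, 4, 77], [313.9, 123.3]) [741.8  20.1   5. ]
([382, 144, 19, 25, 184], [389.5, 158.3]) [ 637.9 -198.2    5. ]
([441, 178, 16, 14, 127], [447.6, 184.5]) [ 561.3 -365.7    5. ]
([358, 189, 36, 35, 986], [375.4, 206.0]) [ 500.  -155.1    5. ]
([260, 195, 36, 37, 1190], [277.5, 213.1]) [480.7 124.2   5. ]
([461, 225, 11, 10, 85], [465.6, 229.6]) [ 431.1 -414.5    5. ]
s ([296, 176, 20, 10, 95], [305.2, 181.7]) [ 682.8 -276.5    5. ]
s ([324, 196, 37, 13, 380], [342.1, 201.6]) [ 496.7 -141.5    5. ]
s ([200, 202, 46, 20, 62], [222.0, 211.6]) [755.7  66.3   5. ]
s ([293, 229, 41, 26, 746], [309.7, 241.3]) [465.8 130.    5. ]
0.2
```

View pics/t_l.png

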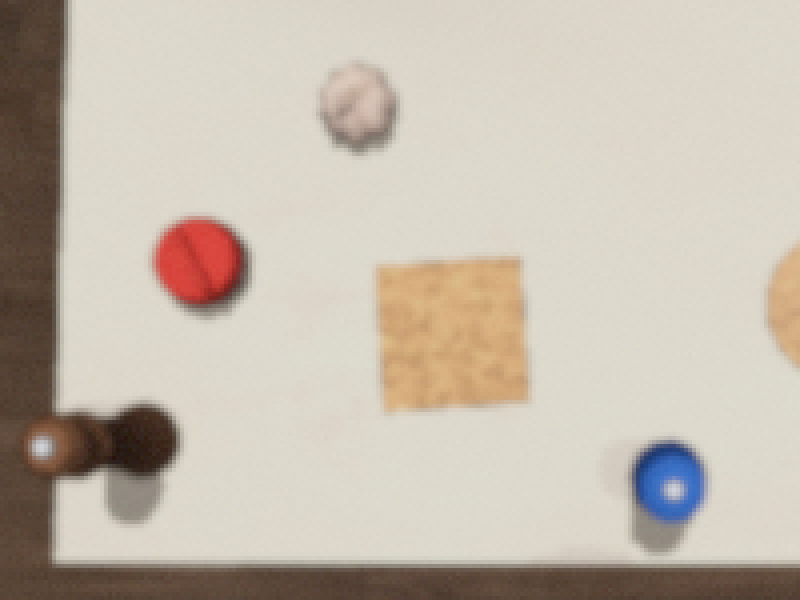

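View pics/t_r.png

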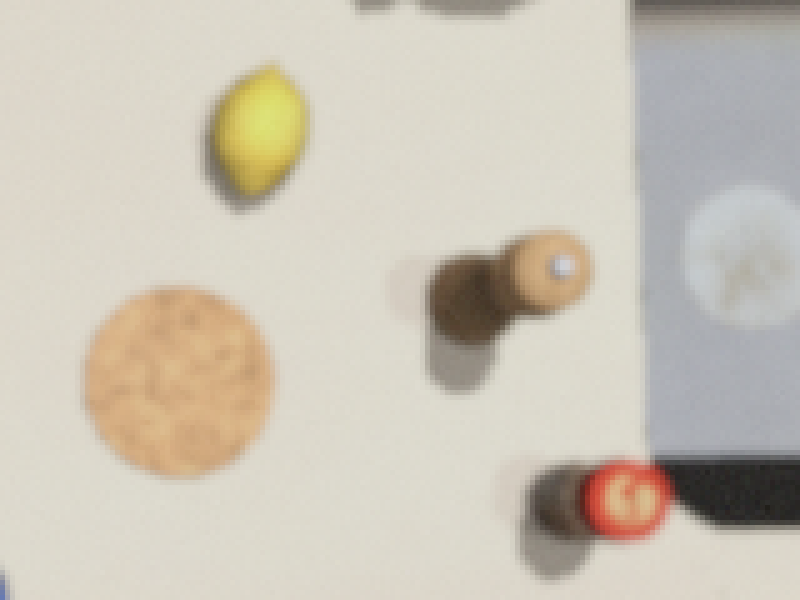

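View pics/s_c.png

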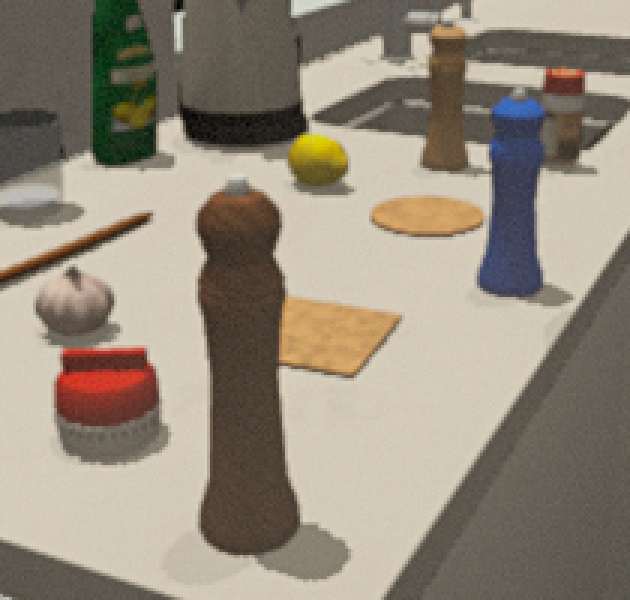

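```bash
python3 - <<'E'
from h import *
t=capture("top");s=capture("side")
red=cv2.inRange(cv2.cvtColor(t["frame"],cv2.COLOR_BGR2HSV),(170,120,90),(180,255,255))|cv2.inRange(cv2.cvtColor(t["frame"],cv2.COLOR_BGR2HSV),(0,120,90),(7,255,255))
for b in blobs(red,40):
    print(b)
def cen(b): return b[0]+(b[2]-1)/2,b[1]+(b[3]-1)/2
for n,px,z in [("pepper",(174.8,241.0),197),("salt",(451.9,182.5),164),("blue",(332.9,251.6),164)]:
    p=plane(t,*px,z);print(n,p.round(1),"base in side",proj(s,np.r_[p[:2],0]).round(1),"knob side",proj(s,p).round(1))
for n,z in (("jar",106),("timer",46)):
    bb=[b for b in blobs(red,40) if (b[1][0]>400)==(n=="jar")]
    for b in bb:
        x0,y0,w,h,_=b[0];px=x0+(w-1)/2,y0+(h-1)/2
        p=plane(t,*px,z);print(n,px,p.round(1),"side top/base",proj(s,p).round(1),proj(s,np.r_[p[:2],0]).round(1))
g=mask(t,(22,120,100),(35,255,255),(370,130,420,180));print("lemon",[(b,plane(t,*b[1],28)) for b in blobs(g)])
print("garlic",plane(t,254.8,156.3,29))
# coaster checks: distances
sp=plane(t,277.5,213.1,5);rp=plane(t,375.4,206,5)
print(np.linalg.norm(sp-rp),"side",proj(s,sp),proj(s,rp))
# worktop far corner etc
u=(rp-sp)[:2]/280; n=np.array([-u[1],u[0]]);print(u,n,"mid",(sp+rp)/2)
mid=(sp+rp)[:2]/2
n=n if n[0]>0 else -n
print("timer tgt",mid+140*n, "ang",np.arctan2(n[1],n[0]))
E
```

```text
([204, 185, 22, 21, 359], [214.5, 195.0])
([456, 223, 19, 15, 134], [463.7, 229.2])
pepper [406.4 345.8 197. ] base in side [283.7 303.7] knob side [279.4 187.1]
salt [ 547.5 -324.4  164. ] base in side [347.9 184.3] knob side [349.3 135. ]
blue [380. -29. 164.] base in side [369.5 224. ] knob side [372.7 158.7]
jar (465.0, 230.0) [ 430.1 -375.2  106. ] side top/base [388.4 153.2] [386.4 184.6]
timer (214.5, 195.0) [529.4 294.9  46. ] side top/base [238.4 250.2] [240.1 272.4]
lemon [(([383, 144, 17, 24, 299], [391.3, 155.9]), array([ 640.44698359, -199.38173833,   28.        ]))]
garlic [640.47494381 186.92443395  29.        ]
280.01603344239413 side [304.80024246 239.0195861 ] [342.74567005 200.00904546]
[ 0.06900541 -0.99767368] [0.99767368 0.06900541] mid [490.34502752 -15.46518831   5.        ]
timer tgt [630.0193434   -5.80443115] ang 0.06905632969429439
```

```bash
cat >> h.py <<'E'
from scipy.spatial.transform import Rotation as Ro
def st(tgt=None,jaw=None):
    o=sensors.get_obs();R=Ro.from_euler("xyz",o["tcp_rot"]).as_matrix();p=o["tool_pos"]
    print("t",round(o["time"],2),"p",p.round(1),"F",o["contact_force"].round(1),"w",round(o["grip_width"],1),"q",np.round(o["joint_positions"],2))
    print("x",R[:,0].round(3),"y",R[:,1].round(3),"z",R[:,2].round(3))
    if tgt is not None: print("shift cm",(R.T@(np.array(tgt)-p)/10).round(2))
    if jaw is not None:
        a=R[:,1];b=R[:,2];d=np.array([np.cos(jaw),np.sin(jaw),0]);an=np.arctan2(d@b,d@a);an=(an+np.pi/2)%np.pi-np.pi/2;print("spin",round(an,3))
E
python3 - <<'E'
from h import *
st((450,-100,300),np.pi/2+.069);st((406.4,345.8,300));st((406.4,345.8,145))
E
```

```text
t 0.3 p [ 233.9 -469.9  226.5] F [0.  0.3 0. ] w 91.8 q [-1.25  0.34  1.52  0.    1.28 -0.15]
x [-0.  0. -1.] y [ 0.446 -0.895 -0.   ] z [-0.895 -0.446 -0.   ]
shift cm [ -7.34 -23.49 -35.83]
spin 0.393
t 0.3 p [ 233.9 -469.9  226.5] F [0.  0.3 0. ] w 91.8 q [-1.25  0.34  1.52  0.    1.28 -0.15]
x [-0.  0. -1.] y [ 0.446 -0.895 -0.   ] z [-0.895 -0.446 -0.   ]
shift cm [ -7.32 -65.34 -51.79]
t 0.3 p [ 233.9 -469.9  226.5] F [0.  0.3 0. ] w 91.8 q [-1.25  0.34  1.52  0.    1.28 -0.15]
x [-0.  0. -1.] y [ 0.446 -0.895 -0.   ] z [-0.895 -0.446 -0.   ]
shift cm [  8.18 -65.34 -51.79]
```

```bash
python3 -m crank '[{"dx":-2,"dy":-1,"dz":-2},{"dx":-4,"dy":-3,"dz":-5,"spin":0.1},{"dx":-6,"dy":-5,"dz":-8,"spin":0.2},{"dx":-7.3,"dy":-7,"dz":-11,"spin":0.3},{"dx":-7.3,"dy":-9,"dz":-14,"spin":0.393},{"dx":-7.3,"dy":-11,"dz":-17,"spin":0.393},{"dx":-7.3,"dy":-13,"dz":-20,"spin":0.393},{"dx":-7.3,"dy":-15,"dz":-23,"spin":0.393},{"dx":-7.3,"dy":-17,"dz":-26,"spin":0.393},{"dx":-7.3,"dy":-19,"dz":-29,"spin":0.393},{"dx":-7.3,"dy":-21,"dz":-32,"spin":0.393},{"dx":-7.3,"dy":-22.5,"dz":-34.5,"spin":0.393},{"dx":-7.3,"dy":-23.5,"dz":-35.8,"spin":0.393},{"dx":-7.3,"dy":-23.5,"dz":-35.8,"spin":0.393}]' 100
python3 - <<'E'
from h import *
st((406.4,345.8,260),np.pi/2+.069)
E
```

```text
t 0.3 p [ 233.9 -469.9  226.5] F [0.  0.3 0. ] w 91.8 q [-1.25  0.34  1.52  0.    1.28 -0.15]
x [-0.  0. -1.] y [ 0.446 -0.895 -0.   ] z [-0.895 -0.446 -0.   ]
shift cm [ -3.32 -65.34 -51.79]
spin 0.393invalid input at $[0]: expected keys dx, dy, dz, spin
```

```bash
python3 -m crank '[{"dx":-2,"dy":-1,"dz":-2,"spin":0},{"dx":-4,"dy":-3,"dz":-5,"spin":0.1},{"dx":-6,"dy":-5,"dz":-8,"spin":0.2},{"dx":-7.3,"dy":-7,"dz":-11,"spin":0.3},{"dx":-7.3,"dy":-9,"dz":-14,"spin":0.393},{"dx":-7.3,"dy":-11,"dz":-17,"spin":0.393},{"dx":-7.3,"dy":-13,"dz":-20,"spin":0.393},{"dx":-7.3,"dy":-15,"dz":-23,"spin":0.393},{"dx":-7.3,"dy":-17,"dz":-26,"spin":0.393},{"dx":-7.3,"dy":-19,"dz":-29,"spin":0.393},{"dx":-7.3,"dy":-21,"dz":-32,"spin":0.393},{"dx":-7.3,"dy":-22.5,"dz":-34.5,"spin":0.393},{"dx":-7.3,"dy":-23.5,"dz":-35.8,"spin":0.393},{"dx":-7.3,"dy":-23.5,"dz":-35.8,"spin":0.393}]' 100
python3 - <<'E'
from h import *
st((406.4,345.8,260),np.pi/2+.069)
E
```

```text
time: 1.47
tool_pos: [450.7, -97.4, 299.6]
tcp_rot: [-2.012, 1.57, 1.202]
contact_force: [-0.1, -0.4, -0.5]
grip_width: 92.1
t 1.47 p [450.7 -97.4 299.6] F [-0.1 -0.4 -0.5] w 92.1 q [-0.38  0.17  1.55  0.    1.42  1.12]
x [ 0.     0.001 -1.   ] y [ 0.073 -0.997 -0.001] z [-0.997 -0.073 -0.   ]
shift cm [  4.   -44.52   1.2 ]
spin 0.004
```

```bash
python3 -m crank '[{"dx":0,"dy":-3,"dz":0,"spin":0},{"dx":0,"dy":-6,"dz":0,"spin":0},{"dx":0,"dy":-9,"dz":0,"spin":0},{"dx":0,"dy":-12,"dz":0,"spin":0},{"dx":0,"dy":-15,"dz":0,"spin":0},{"dx":0,"dy":-18,"dz":0.2,"spin":0},{"dx":0,"dy":-21,"dz":0.4,"spin":0},{"dx":0,"dy":-24,"dz":0.6,"spin":0},{"dx":0,"dy":-27,"dz":0.8,"spin":0},{"dx":1,"dy":-30,"dz":1,"spin":0},{"dx":2,"dy":-33,"dz":1.2,"spin":0},{"dx":3,"dy":-36,"dz":1.2,"spin":0},{"dx":4,"dy":-39,"dz":1.2,"spin":0},{"dx":4,"dy":-42,"dz":1.2,"spin":0},{"dx":4,"dy":-44,"dz":1.2,"spin":0},{"dx":4,"dy":-44.8,"dz":1.2,"spin":0},{"dx":4,"dy":-44.8,"dz":1.2,"spin":0},{"dx":4,"dy":-44.8,"dz":1.2,"spin":0},{"dx":4,"dy":-44.8,"dz":1.2,"spin":0}]' 100
python3 - <<'E'
from h import *
st((406.4,345.8,144),np.pi/2+.069)
c=capture("side");cv2.imwrite("pics/s1.png",c["frame"])
print(proj(c,sensors.get_obs()["tool_pos"]))
c=capture("top");cv2.imwrite("pics/t1.png",c["frame"])
print(proj(c,sensors.get_obs()["tool_pos"]))
E
```

```text
time: 3.05
tool_pos: [407.3, 344.6, 259.8]
tcp_rot: [1.627, 1.57, -1.447]
contact_force: [-0.0, -0.3, -0.4]
grip_width: 91.8
t 3.05 p [407.3 344.6 259.8] F [-0.  -0.3 -0.4] w 91.8 q [ 0.56  0.33  1.44 -0.    1.37  2.06]
x [ 0.    -0.001 -1.   ] y [ 0.068 -0.998  0.001] z [-0.998 -0.068 -0.   ]
shift cm [11.58 -0.14  0.09]
spin -0.001
[277.68543923 143.43409841]
[164.52064226 241.29767811]
```

View pics/s1.png

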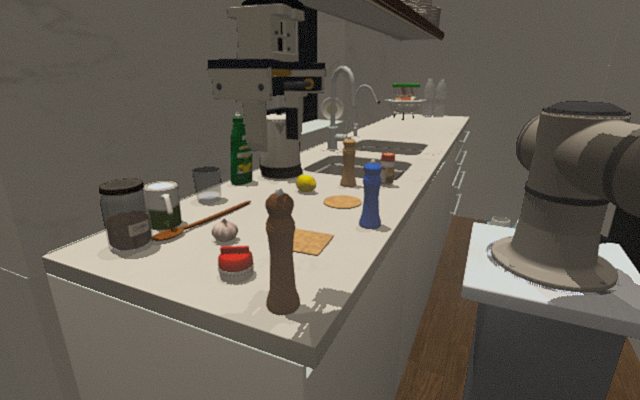

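View pics/t1.png

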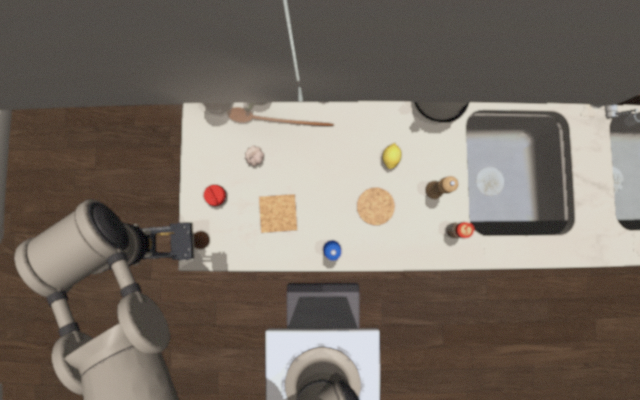

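```bash
python3 -m crank '[{"dx":3,"dy":0,"dz":0,"spin":0},{"dx":6,"dy":0,"dz":0,"spin":0},{"dx":8,"dy":0,"dz":0,"spin":0},{"dx":10,"dy":0,"dz":0,"spin":0},{"dx":11,"dy":0,"dz":0,"spin":0},{"dx":11.6,"dy":0,"dz":0,"spin":0},{"dx":11.6,"dy":0,"dz":0,"spin":0},{"dx":11.6,"dy":0,"dz":0,"spin":0}]' 100
python3 - <<'E'
from h import *
st((406.4,345.8,144),np.pi/2+.069)
c=capture("side");cv2.imwrite("pics/s2.png",cv2.resize(c["frame"][120:320,200:400],None,fx=3,fy=3))
print(proj(c,sensors.get_obs()["tool_pos"]))
E
```

```text
time: 3.82
tool_pos: [407.6, 346.0, 144.5]
tcp_rot: [-2.736, 1.57, 0.473]
contact_force: [0.2, 0.1, 0.0]
grip_width: 91.6
t 3.82 p [407.6 346.  144.5] F [0.2 0.1 0. ] w 91.6 q [ 0.56  0.44  1.62 -0.    1.08  2.06]
x [ 0.001  0.001 -1.   ] y [ 0.068 -0.998 -0.001] z [-0.998 -0.068 -0.001]
shift cm [0.05 0.01 0.12]
spin -0.001
[279.73897663 220.60029773]
```

View pics/s2.png

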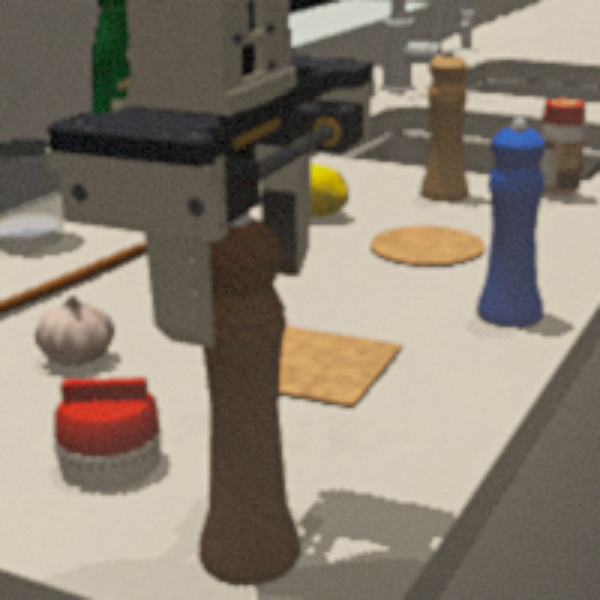

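The mill's head sits between the near finger at crop (185,270) and the far one at (285,220), so I'll close.

```bash
python3 -m crank '[{"dx":0,"dy":0,"dz":0,"spin":0},{"dx":0,"dy":0,"dz":0,"spin":0},{"dx":0,"dy":0,"dz":0,"spin":0},{"dx":0,"dy":0,"dz":0,"spin":0},{"dx":0,"dy":0,"dz":0,"spin":0},{"dx":0,"dy":0,"dz":0,"spin":0},{"dx":0,"dy":0,"dz":0,"spin":0},{"dx":0,"dy":0,"dz":0,"spin":0}]' 0
python3 - <<'E'
from h import *
st((406.4,345.8,200),np.pi/2+.069)
c=capture("side");cv2.imwrite("pics/s3.png",cv2.resize(c["frame"][120:320,200:400],None,fx=3,fy=3))
E
```

```text
time: 4.53
tool_pos: [407.0, 346.0, 143.7]
tcp_rot: [1.733, 1.571, -1.34]
contact_force: [0.2, 0.8, 0.4]
grip_width: 43.0
t 4.53 p [407.  346.  143.7] F [0.2 0.8 0.4] w 43.0 q [ 0.56  0.44  1.62 -0.    1.08  2.06]
x [ 0. -0. -1.] y [ 0.069 -0.998  0.   ] z [-0.998 -0.069 -0.   ]
shift cm [-5.63  0.02  0.06]
spin -0.0
```

View pics/s3.png

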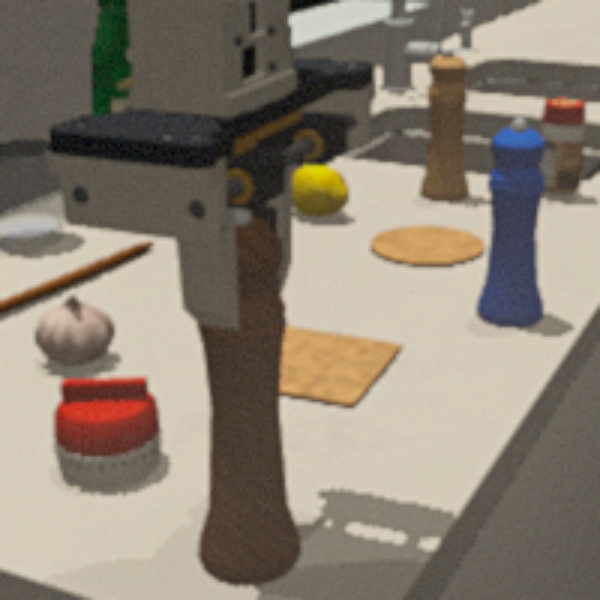

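```bash
python3 -m crank '[{"dx":-0.5,"dy":0,"dz":0,"spin":0},{"dx":-1.5,"dy":0,"dz":0,"spin":0},{"dx":-3,"dy":0,"dz":0,"spin":0},{"dx":-4.5,"dy":0,"dz":0,"spin":0},{"dx":-6,"dy":0,"dz":0,"spin":0},{"dx":-7.5,"dy":0,"dz":0,"spin":0},{"dx":-9,"dy":0,"dz":0,"spin":0},{"dx":-9.6,"dy":0,"dz":0,"spin":0},{"dx":-10,"dy":0,"dz":0,"spin":0},{"dx":-10,"dy":0,"dz":0,"spin":0},{"dx":-10,"dy":0,"dz":0,"spin":0}]'
python3 - <<'E'
from h import *
st((500,-155,200),np.pi/2+.069)
c=capture("side");cv2.imwrite("pics/s4.png",cv2.resize(c["frame"][60:310,200:400],None,fx=2.4,fy=2.4))
E
```

```text
time: 5.5
tool_pos: [406.7, 345.8, 243.2]
tcp_rot: [0.576, 1.57, -2.497]
contact_force: [0.1, 0.2, -2.4]
grip_width: 40.0
t 5.5 p [406.7 345.8 243.2] F [ 0.1  0.2 -2.4] w 40.0 q [ 0.56  0.35  1.47 -0.    1.33  2.06]
x [-0.001 -0.001 -1.   ] y [ 0.069 -0.998  0.   ] z [-0.998 -0.069  0.001]
shift cm [ 4.34 50.6  -5.87]
spin -0.0
```

View pics/s4.png

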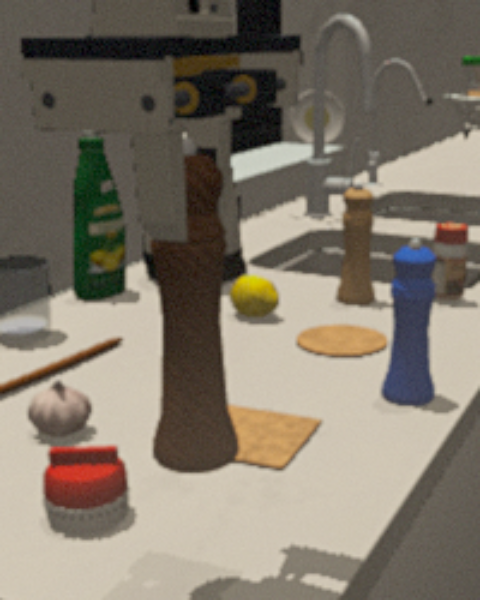

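```bash
python3 - <<'E'
from h import *
c=capture("side");cv2.imwrite("pics/s5.png",cv2.resize(c["frame"][95:265,215:325],None,fx=5,fy=3.5,interpolation=cv2.INTER_CUBIC) if 0 else cv2.resize(c["frame"][100:260,215:325],None,fx=3.7,fy=3.7,interpolation=cv2.INTER_CUBIC))
p=sensors.get_obs()["tool_pos"];print(p,sensors.get_obs()["grip_width"])
for z in (0,140,197): print(z,proj(c,[p[0],p[1],p[2]-144+z]))
E
```

```text
[406.58457732 345.7284139  242.75092695] 40.00307829816664
0 [281.57142131 248.56442406]
140 [278.31386316 158.59771562]
197 [276.8253327  117.26201426]
```

View pics/s5.png

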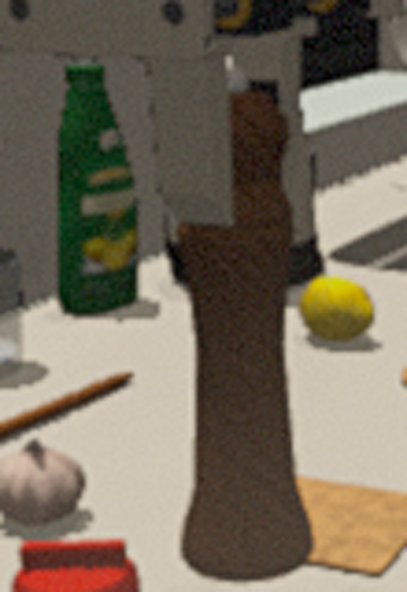

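```bash
python3 -m crank '[{"dx":0,"dy":1,"dz":0,"spin":0},{"dx":0,"dy":3,"dz":-0.2,"spin":0},{"dx":0,"dy":6,"dz":-0.5,"spin":0},{"dx":0,"dy":9,"dz":-1,"spin":0},{"dx":0,"dy":12,"dz":-1.5,"spin":0},{"dx":0,"dy":15,"dz":-2,"spin":0},{"dx":0,"dy":18,"dz":-2.5,"spin":0},{"dx":0,"dy":21,"dz":-3,"spin":0},{"dx":0,"dy":24,"dz":-3.5,"spin":0},{"dx":0,"dy":27,"dz":-4,"spin":0},{"dx":0,"dy":30,"dz":-4.5,"spin":0},{"dx":0,"dy":33,"dz":-5,"spin":0},{"dx":0,"dy":36,"dz":-5.4,"spin":0},{"dx":0,"dy":39,"dz":-5.7,"spin":0},{"dx":0,"dy":42,"dz":-5.9,"spin":0},{"dx":0,"dy":45,"dz":-5.9,"spin":0},{"dx":0,"dy":47.5,"dz":-5.9,"spin":0},{"dx":0,"dy":49.5,"dz":-5.9,"spin":0},{"dx":0,"dy":50.4,"dz":-5.9,"spin":0},{"dx":0,"dy":50.6,"dz":-5.9,"spin":0}]'
python3 -m crank '[{"dx":0.5,"dy":0,"dz":0,"spin":0},{"dx":1.5,"dy":0,"dz":0,"spin":0},{"dx":2.5,"dy":0,"dz":0,"spin":0},{"dx":3.5,"dy":0,"dz":0,"spin":0},{"dx":4.5,"dy":0,"dz":0,"spin":0},{"dx":5.5,"dy":0,"dz":0,"spin":0},{"dx":5.5,"dy":0,"dz":0,"spin":0},{"dx":5.5,"dy":0,"dz":0,"spin":0},{"dx":5.5,"dy":0,"dz":0,"spin":0}]'
python3 - <<'E'
from h import *
st((500,-155.1,149),np.pi/2+.069)
c=capture("side");cv2.imwrite("pics/s6.png",cv2.resize(c["frame"][60:260,270:430],None,fx=3,fy=3))
c=capture("top");cv2.imwrite("pics/t6.png",cv2.resize(c["frame"][150:260,320:430],None,fx=5,fy=5))
E
```

```text
time: 7.27
tool_pos: [500.1, -156.4, 243.1]
tcp_rot: [-0.135, 1.57, 3.073]
contact_force: [0.0, -0.1, -2.5]
grip_width: 39.9
time: 8.02
tool_pos: [500.9, -154.8, 189.0]
tcp_rot: [2.538, 1.57, -0.535]
contact_force: [0.2, 0.6, -1.2]
grip_width: 39.7
t 8.02 p [ 500.9 -154.8  189. ] F [ 0.2  0.6 -1.2] w 39.7 q [-0.45  0.37  1.59 -0.    1.18  1.06]
x [ 0.001 -0.    -1.   ] y [ 0.069 -0.998  0.   ] z [-0.998 -0.069 -0.001]
shift cm [4.   0.02 0.09]
spin -0.0
```

View pics/s6.png

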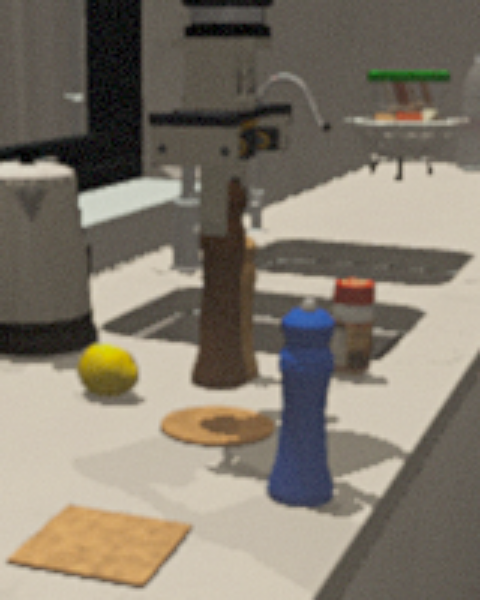

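View pics/t6.png

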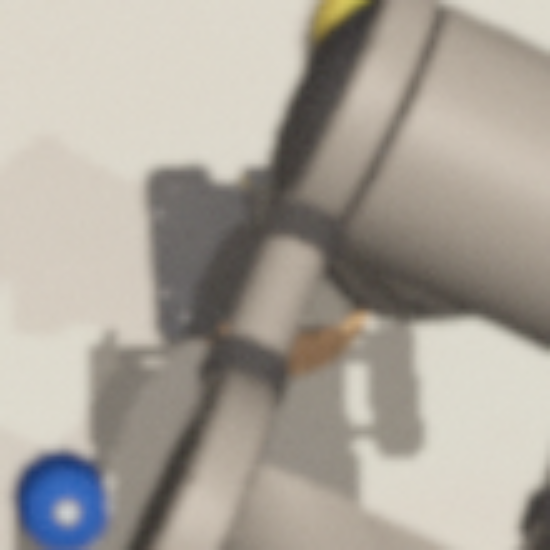

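```bash
python3 -m crank '[{"dx":0.8,"dy":0,"dz":0,"spin":0},{"dx":1.6,"dy":0,"dz":0,"spin":0},{"dx":2.4,"dy":0,"dz":0.05,"spin":0},{"dx":3,"dy":0,"dz":0.1,"spin":0},{"dx":3.4,"dy":0,"dz":0.1,"spin":0},{"dx":3.7,"dy":0,"dz":0.1,"spin":0},{"dx":3.7,"dy":0,"dz":0.1,"spin":0},{"dx":3.7,"dy":0,"dz":0.1,"spin":0}]'
python3 - <<'E'
from h import *
st((500,-155.1,149),np.pi/2+.069)
c=capture("side");cv2.imwrite("pics/s7.png",cv2.resize(c["frame"][130:220,290:400],None,fx=6,fy=6,interpolation=cv2.INTER_CUBIC))
print(proj(c,[500,-155,5]),proj(c,[500,-155,8]),proj(c,[500,-155,100]))
E
```

```text
time: 8.78
tool_pos: [499.7, -154.9, 151.7]
tcp_rot: [1.043, 1.571, -2.03]
contact_force: [0.5, -0.4, -2.3]
grip_width: 39.9
t 8.78 p [ 499.7 -154.9  151.7] F [ 0.5 -0.4 -2.3] w 39.9 q [-0.45  0.41  1.64 -0.    1.09  1.05]
x [-0. -0. -1.] y [ 0.069 -0.998  0.   ] z [-0.998 -0.069  0.   ]
shift cm [ 0.27  0.03 -0.03]
spin -0.0
[342.72990318 200.02378371] [342.75228343 199.04030402] [343.45822165 167.97574597]
```

View pics/s7.png

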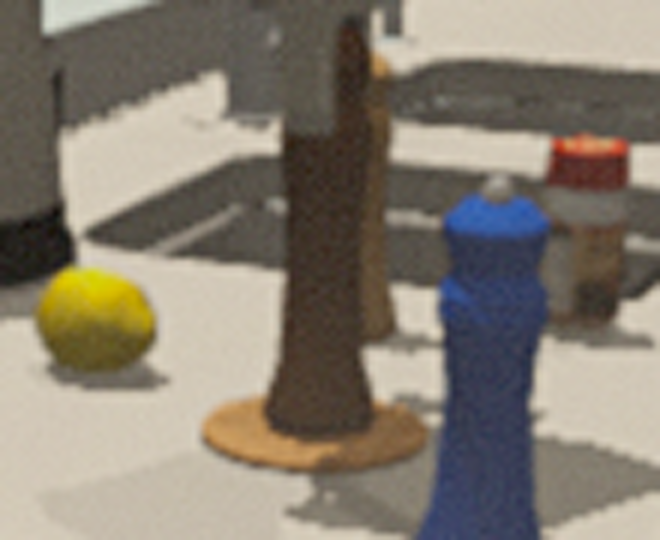

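```bash
python3 -m crank '[{"dx":0,"dy":0,"dz":-0.15,"spin":0},{"dx":0.1,"dy":0,"dz":-0.2,"spin":0},{"dx":0.2,"dy":0,"dz":-0.2,"spin":0},{"dx":0.25,"dy":0,"dz":-0.2,"spin":0},{"dx":0.3,"dy":0,"dz":-0.2,"spin":0},{"dx":0.3,"dy":0,"dz":-0.2,"spin":0},{"dx":0.3,"dy":0,"dz":-0.2,"spin":0}]'
python3 - <<'E'
from h import *
st((500,-155.1,149),np.pi/2+.069)
E
```

```text
time: 9.42
tool_pos: [501.6, -154.7, 148.7]
tcp_rot: [0.026, 1.571, -3.046]
contact_force: [0.5, -0.9, -1.6]
grip_width: 40.2
t 9.42 p [ 501.6 -154.7  148.7] F [ 0.5 -0.9 -1.6] w 40.2 q [-0.45  0.42  1.64 -0.    1.08  1.06]
x [-0. -0. -1.] y [ 0.069 -0.998  0.   ] z [-0.998 -0.069  0.   ]
shift cm [-0.03  0.03  0.16]
spin -0.0
```

```bash
python3 -m crank '[{"dx":0.05,"dy":0,"dz":0,"spin":0},{"dx":0.1,"dy":0,"dz":0,"spin":0},{"dx":0.1,"dy":0,"dz":0,"spin":0},{"dx":0.1,"dy":0,"dz":0,"spin":0}]'; python3 - <<'E'
from h import *
st()
E
```

```text
time: 9.75
tool_pos: [501.9, -154.7, 148.5]
tcp_rot: [2.687, 1.569, -0.386]
contact_force: [-0.9, 1.4, 4.7]
grip_width: 40.0
t 9.75 p [ 501.9 -154.7  148.5] F [-0.9  1.4  4.7] w 40.0 q [-0.45  0.42  1.64  0.    1.08  1.06]
x [ 0.001 -0.    -1.   ] y [ 0.069 -0.998  0.001] z [-0.998 -0.069 -0.001]
```

```bash
python3 -m crank '[{"dx":0,"dy":0,"dz":0,"spin":0},{"dx":0,"dy":0,"dz":0,"spin":0},{"dx":0,"dy":0,"dz":0,"spin":0},{"dx":0,"dy":0,"dz":0,"spin":0},{"dx":0,"dy":0,"dz":0,"spin":0},{"dx":0,"dy":0,"dz":0,"spin":0},{"dx":0,"dy":0,"dz":0,"spin":0},{"dx":-2,"dy":0,"dz":0,"spin":0},{"dx":-4,"dy":0,"dz":0,"spin":0},{"dx":-6,"dy":0,"dz":0,"spin":0},{"dx":-9,"dy":0,"dz":0,"spin":0},{"dx":-12,"dy":0,"dz":0,"spin":0},{"dx":-12,"dy":0,"dz":0,"spin":0}]' 100; python3 - <<'E'
from h import *
st((547.5,-324.4,240))
c=capture("side");cv2.imwrite("pics/s8.png",cv2.resize(c["frame"][60:220,290:400],None,fx=3.7,fy=3.7,interpolation=cv2.INTER_CUBIC))
E
```

```text
time: 10.83
tool_pos: [503.9, -155.7, 273.7]
tcp_rot: [2.626, 1.56, -0.447]
contact_force: [0.2, -0.8, 1.6]
grip_width: 91.7
t 10.83 p [ 503.9 -155.7  273.7] F [ 0.2 -0.8  1.6] w 91.7 q [-0.45  0.31  1.44 -0.    1.38  1.06]
x [ 0.01  -0.005 -1.   ] y [ 0.069 -0.998  0.005] z [-0.998 -0.069 -0.009]
shift cm [ 3.49 17.11 -3.16]
```

View pics/s8.png

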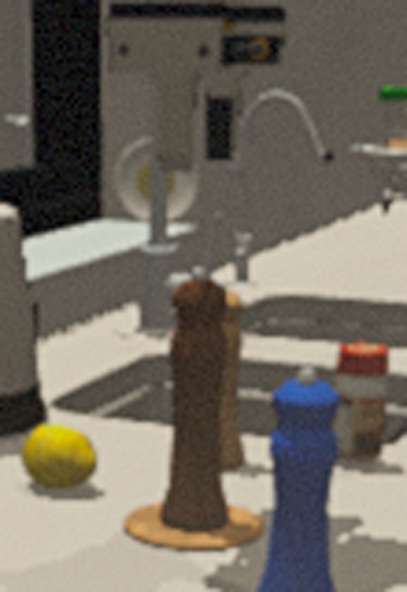

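```bash
python3 -m crank '[{"dx":0,"dy":3,"dz":-0.6,"spin":0},{"dx":0,"dy":6,"dz":-1.2,"spin":0},{"dx":0,"dy":9,"dz":-1.8,"spin":0},{"dx":0,"dy":12,"dz":-2.4,"spin":0},{"dx":0,"dy":15,"dz":-3,"spin":0},{"dx":1.5,"dy":16.5,"dz":-3.3,"spin":0},{"dx":3,"dy":17.2,"dz":-3.3,"spin":0},{"dx":3,"dy":17.2,"dz":-3.3,"spin":0},{"dx":3,"dy":17.2,"dz":-3.3,"spin":0},{"dx":3,"dy":17.2,"dz":-3.3,"spin":0}]'; python3 - <<'E'
from h import *
st((547.5,-324.4,118))
c=capture("top");cv2.imwrite("pics/t9.png",cv2.resize(c["frame"][100:280,330:510],None,fx=3,fy=3))
m=plane(c,0,0,5)
for b in blobs(mask(c,(8,90,120),(25,255,255),(180,100,440,270)),60): print(b)
E
```

```text
time: 11.72
tool_pos: [546.4, -323.4, 237.9]
tcp_rot: [-1.154, 1.57, 2.057]
contact_force: [0.4, -0.1, -0.2]
grip_width: 92.1
t 11.72 p [ 546.4 -323.4  237.9] F [ 0.4 -0.1 -0.2] w 92.1 q [-0.66  0.54  1.17  0.    1.43  0.85]
x [-0.  0. -1.] y [ 0.069 -0.998 -0.   ] z [-0.998 -0.069  0.   ]
shift cm [11.99  0.12 -0.11]
([293, 122, 39, 4, 76], [314.5, 123.3])
([382, 144, 19, 25, 200], [389.8, 158.5])
([358, 188, 36, 37, 701], [374.3, 206.2])
([260, 195, 36, 37, 1193], [277.5, 213.1])
```

View pics/t9.png

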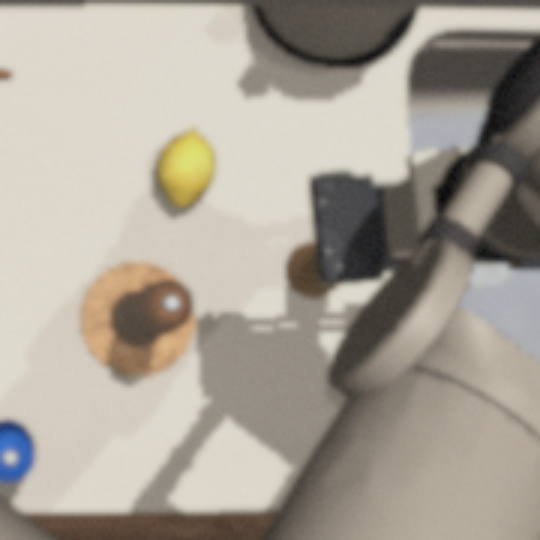

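```bash
python3 -m crank '[{"dx":2,"dy":0.1,"dz":-0.1,"spin":0},{"dx":5,"dy":0.1,"dz":-0.1,"spin":0},{"dx":8,"dy":0.1,"dz":-0.1,"spin":0},{"dx":10,"dy":0.1,"dz":-0.1,"spin":0},{"dx":11.5,"dy":0.1,"dz":-0.1,"spin":0},{"dx":12,"dy":0.1,"dz":-0.1,"spin":0},{"dx":12,"dy":0.1,"dz":-0.1,"spin":0},{"dx":12,"dy":0.1,"dz":-0.1,"spin":0}]'; python3 - <<'E'
from h import *
st((547.5,-324.4,118))
c=capture("side");cv2.imwrite("pics/s9.png",cv2.resize(c["frame"][80:220,290:420],None,fx=4,fy=4,interpolation=cv2.INTER_CUBIC))
t=capture("top")
print(plane(t,387,200.4,202))
E
```

```text
time: 12.43
tool_pos: [548.1, -325.0, 119.2]
tcp_rot: [2.43, 1.569, -0.643]
contact_force: [-0.1, -0.2, -0.6]
grip_width: 92.1
t 12.43 p [ 548.1 -325.   119.2] F [-0.1 -0.2 -0.6] w 92.1 q [-0.66  0.64  1.34  0.    1.16  0.85]
x [ 0.002 -0.001 -1.   ] y [ 0.069 -0.998  0.001] z [-0.998 -0.069 -0.002]
shift cm [ 0.12 -0.06  0.06]
[ 500.75643641 -155.6114995   202.        ]
```

View pics/s9.png

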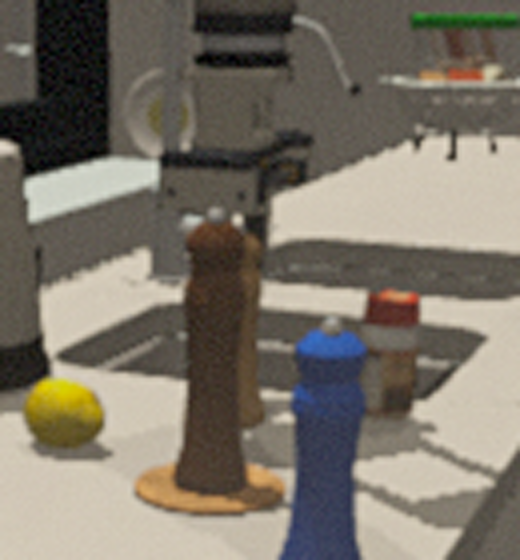

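```bash
python3 -m crank '[{"dx":0,"dy":0,"dz":0,"spin":0},{"dx":0,"dy":0,"dz":0,"spin":0},{"dx":0,"dy":0,"dz":0,"spin":0},{"dx":0,"dy":0,"dz":0,"spin":0},{"dx":0,"dy":0,"dz":0,"spin":0},{"dx":0,"dy":0,"dz":0,"spin":0},{"dx":0,"dy":0,"dz":0,"spin":0},{"dx":0,"dy":0,"dz":0,"spin":0},{"dx":0,"dy":0,"dz":0,"spin":0}]' 0
python3 -m crank '[{"dx":-0.5,"dy":0,"dz":0,"spin":0},{"dx":-1.5,"dy":0,"dz":0,"spin":0},{"dx":-3,"dy":0,"dz":0,"spin":0},{"dx":-4,"dy":0,"dz":0,"spin":0},{"dx":-5,"dy":0,"dz":0,"spin":0},{"dx":-5,"dy":0,"dz":0,"spin":0},{"dx":-5,"dy":0,"dz":0,"spin":0}]'
python3 - <<'E'
from h import *
st((480.7,124.2,240))
st((600,-155,290))
E
```

```text
time: 13.28
tool_pos: [547.5, -325.2, 117.8]
tcp_rot: [1.745, 1.57, -1.327]
contact_force: [-0.1, -1.1, -0.0]
grip_width: 39.1
time: 13.87
tool_pos: [547.6, -325.1, 168.5]
tcp_rot: [2.374, 1.569, -0.699]
contact_force: [0.4, -0.1, -2.0]
grip_width: 39.5
t 13.87 p [ 547.6 -325.1  168.5] F [ 0.4 -0.1 -2. ] w 39.5 q [-0.66  0.59  1.28 -0.    1.27  0.85]
x [ 0.001 -0.001 -1.   ] y [ 0.069 -0.998  0.001] z [-0.998 -0.069 -0.001]
shift cm [ -7.2  -45.28   3.58]
t 13.87 p [ 547.6 -325.1  168.5] F [ 0.4 -0.1 -2. ] w 39.5 q [-0.66  0.59  1.28 -0.    1.27  0.85]
x [ 0.001 -0.001 -1.   ] y [ 0.069 -0.998  0.001] z [-0.998 -0.069 -0.001]
shift cm [-12.16 -16.6   -6.41]
```

```bash
python3 -m crank '[{"dx":-1.5,"dy":-1.5,"dz":-1,"spin":0},{"dx":-3,"dy":-3.5,"dz":-2.2,"spin":0},{"dx":-4.2,"dy":-6,"dz":-3.6,"spin":0},{"dx":-4.7,"dy":-8.2,"dz":-4.6,"spin":0},{"dx":-4.7,"dy":-11,"dz":-4.9,"spin":0},{"dx":-4.7,"dy":-14,"dz":-5.1,"spin":0},{"dx":-4.7,"dy":-17,"dz":-5.3,"spin":0},{"dx":-4.7,"dy":-20,"dz":-5.5,"spin":0},{"dx":-4.7,"dy":-23,"dz":-5.7,"spin":0},{"dx":-4.7,"dy":-25.5,"dz":-5.4,"spin":0},{"dx":-4.7,"dy":-28,"dz":-4.4,"spin":0},{"dx":-4.7,"dy":-30.5,"dz":-3.2,"spin":0},{"dx":-4.7,"dy":-33,"dz":-2,"spin":0},{"dx":-4.7,"dy":-35.5,"dz":-0.8,"spin":0},{"dx":-4.7,"dy":-38,"dz":0.4,"spin":0},{"dx":-4.7,"dy":-40.5,"dz":1.6,"spin":0},{"dx":-4.7,"dy":-43,"dz":2.8,"spin":0},{"dx":-4.7,"dy":-44.5,"dz":3.4,"spin":0},{"dx":-4.7,"dy":-45.2,"dz":3.6,"spin":0},{"dx":-4.7,"dy":-45.3,"dz":3.6,"spin":0}]'
python3 - <<'E'
from h import *
st((480.7,124.2,127))
E
```

```text
time: 15.53
tool_pos: [479.7, 125.5, 214.3]
tcp_rot: [0.032, 1.57, -3.038]
contact_force: [-0.1, -0.7, -2.0]
grip_width: 39.4
t 15.53 p [479.7 125.5 214.3] F [-0.1 -0.7 -2. ] w 39.4 q [ 0.1   0.3   1.62 -0.    1.22  1.6 ]
x [-0.001 -0.    -1.   ] y [ 0.071 -0.998  0.   ] z [-0.998 -0.071  0.001]
shift cm [ 8.73  0.14 -0.1 ]
```

Lowering to a few millimetres above the square coaster, then checking.

```bash
python3 -m crank '[{"dx":1,"dy":0,"dz":-0.05,"spin":0},{"dx":2.5,"dy":0,"dz":-0.05,"spin":0},{"dx":4,"dy":0,"dz":-0.05,"spin":0},{"dx":5.5,"dy":0.05,"dz":-0.05,"spin":0},{"dx":7,"dy":0.05,"dz":-0.05,"spin":0},{"dx":8,"dy":0.05,"dz":-0.05,"spin":0},{"dx":8.5,"dy":0.05,"dz":-0.05,"spin":0},{"dx":8.7,"dy":0.05,"dz":-0.05,"spin":0},{"dx":8.7,"dy":0.05,"dz":-0.05,"spin":0},{"dx":8.7,"dy":0.05,"dz":-0.05,"spin":0}]'
python3 - <<'E'
from h import *
st((480.7,124.2,123))
c=capture("side");cv2.imwrite("pics/s10.png",cv2.resize(c["frame"][130:270,240:380],None,fx=4,fy=4,interpolation=cv2.INTER_CUBIC))
E
```

```text
time: 16.37
tool_pos: [481.4, 123.7, 127.9]
tcp_rot: [2.929, 1.57, -0.144]
contact_force: [0.0, 0.5, -1.9]
grip_width: 39.5
t 16.37 p [481.4 123.7 127.9] F [ 0.   0.5 -1.9] w 39.5 q [ 0.1   0.4   1.74 -0.    1.    1.6 ]
x [ 0.001 -0.    -1.   ] y [ 0.068 -0.998  0.   ] z [-0.998 -0.068 -0.001]
shift cm [ 0.49 -0.06  0.07]
```

View pics/s10.png

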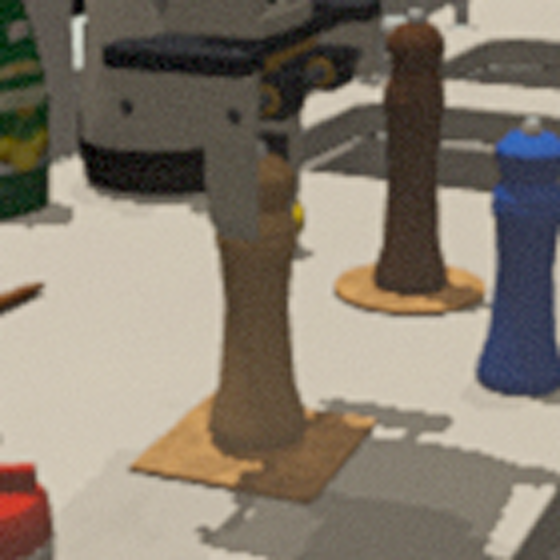

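```bash
python3 -m crank '[{"dx":0.1,"dy":-0.1,"dz":0,"spin":0},{"dx":0.25,"dy":-0.1,"dz":0,"spin":0},{"dx":0.4,"dy":-0.1,"dz":0,"spin":0},{"dx":0.5,"dy":-0.1,"dz":0,"spin":0},{"dx":0.55,"dy":-0.1,"dz":0,"spin":0},{"dx":0.55,"dy":-0.1,"dz":0,"spin":0},{"dx":0.55,"dy":-0.1,"dz":0,"spin":0}]'
python3 - <<'E'
from h import *
st((480.7,124.2,123))
E
```

```text
time: 17.0
tool_pos: [481.2, 125.2, 122.7]
tcp_rot: [-3.099, 1.57, 0.111]
contact_force: [-0.9, 0.7, 4.8]
grip_width: 39.2
t 17.0 p [481.2 125.2 122.7] F [-0.9  0.7  4.8] w 39.2 q [0.1  0.4  1.75 0.   0.99 1.6 ]
x [ 0.001  0.    -1.   ] y [ 0.069 -0.998 -0.   ] z [-0.998 -0.069 -0.001]
shift cm [-0.03  0.09  0.06]
```

```bash
python3 -m crank '[{"dx":0,"dy":0,"dz":0,"spin":0},{"dx":0,"dy":0,"dz":0,"spin":0},{"dx":0,"dy":0,"dz":0,"spin":0},{"dx":0,"dy":0,"dz":0,"spin":0},{"dx":0,"dy":0,"dz":0,"spin":0},{"dx":0,"dy":0,"dz":0,"spin":0},{"dx":0,"dy":0,"dz":0,"spin":0},{"dx":-2,"dy":0,"dz":0,"spin":0},{"dx":-4,"dy":0,"dz":0,"spin":0},{"dx":-7,"dy":0,"dz":0,"spin":0},{"dx":-10,"dy":0,"dz":0,"spin":0},{"dx":-13,"dy":0,"dz":0,"spin":0},{"dx":-13,"dy":0,"dz":0,"spin":0},{"dx":-13,"dy":0,"dz":0,"spin":0}]' 100; python3 - <<'E'
from h import *
st((430.1,-375.2,255))
c=capture("side");cv2.imwrite("pics/s11.png",cv2.resize(c["frame"][130:270,240:380],None,fx=4,fy=4,interpolation=cv2.INTER_CUBIC))
E
```

```text
time: 18.17
tool_pos: [481.6, 125.1, 253.7]
tcp_rot: [-3.136, 1.567, 0.074]
contact_force: [-0.5, 0.1, -0.6]
grip_width: 91.9
t 18.17 p [481.6 125.1 253.7] F [-0.5  0.1 -0.6] w 91.9 q [ 0.1   0.27  1.55 -0.    1.32  1.6 ]
x [ 0.004  0.    -1.   ] y [ 0.069 -0.998 -0.   ] z [-0.998 -0.069 -0.004]
shift cm [-0.16 49.56  8.58]
```

View pics/s11.png

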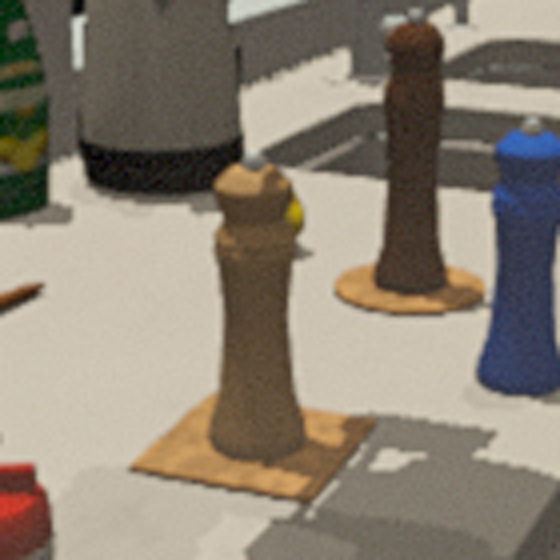

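```bash
python3 -m crank '[{"dx":0,"dy":3,"dz":0.5,"spin":0},{"dx":0,"dy":6,"dz":1,"spin":0},{"dx":0,"dy":9,"dz":1.5,"spin":0},{"dx":0,"dy":12,"dz":2,"spin":0},{"dx":0,"dy":15,"dz":2.5,"spin":0},{"dx":0,"dy":18,"dz":3,"spin":0},{"dx":0,"dy":21,"dz":3.5,"spin":0},{"dx":0,"dy":24,"dz":4,"spin":0},{"dx":0,"dy":27,"dz":4.5,"spin":0},{"dx":0,"dy":30,"dz":5,"spin":0},{"dx":0,"dy":33,"dz":5.5,"spin":0},{"dx":0,"dy":36,"dz":6,"spin":0},{"dx":0,"dy":39,"dz":6.5,"spin":0},{"dx":0,"dy":42,"dz":7.2,"spin":0},{"dx":0,"dy":45,"dz":8,"spin":0},{"dx":0,"dy":48,"dz":8.6,"spin":0},{"dx":0,"dy":49.6,"dz":8.6,"spin":0},{"dx":0,"dy":49.6,"dz":8.6,"spin":0},{"dx":0,"dy":49.6,"dz":8.6,"spin":0}]'; python3 - <<'E'
from h import *
st((430.1,-375.2,79),np.pi/2+.069)
c=capture("top");cv2.imwrite("pics/t12.png",cv2.resize(c["frame"][120:280,220:420],None,fx=4,fy=4))
g=c["frame"][195:215,260:285]
E
```

```text
time: 19.8
tool_pos: [428.4, -375.5, 250.1]
tcp_rot: [-0.985, 1.567, 2.223]
contact_force: [-0.2, 1.0, 0.2]
grip_width: 91.5
t 19.8 p [ 428.4 -375.5  250.1] F [-0.2  1.   0.2] w 91.5 q [-0.85  0.41  1.35  0.    1.38  0.65]
x [-0.002  0.003 -1.   ] y [ 0.067 -0.998 -0.003] z [-0.998 -0.067  0.002]
shift cm [17.11  0.03 -0.21]
spin -0.002
```

View pics/t12.png

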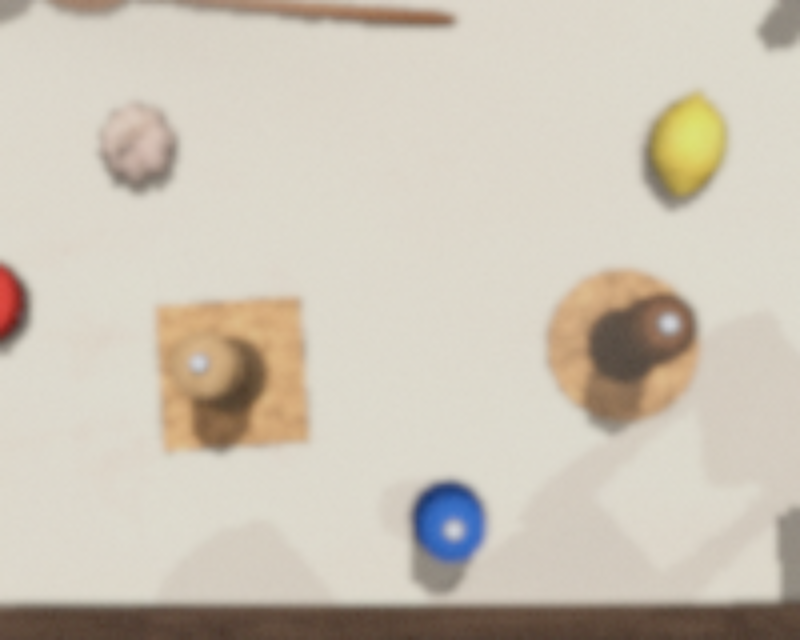

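```bash
python3 -m crank '[{"dx":3,"dy":0,"dz":-0.1,"spin":0},{"dx":6,"dy":0,"dz":-0.1,"spin":0},{"dx":9,"dy":0,"dz":-0.1,"spin":0},{"dx":11,"dy":0,"dz":-0.1,"spin":0},{"dx":13,"dy":0,"dz":-0.1,"spin":0},{"dx":15,"dy":0,"dz":-0.1,"spin":0},{"dx":16.5,"dy":0,"dz":-0.1,"spin":0},{"dx":17.2,"dy":0,"dz":-0.1,"spin":0},{"dx":17.2,"dy":0,"dz":-0.1,"spin":0},{"dx":17.2,"dy":0,"dz":-0.1,"spin":0}]'; python3 - <<'E'
from h import *
st((430.1,-375.2,79),np.pi/2+.069)
t=capture("top");print("salt",plane(t,269.4,210.4,169))
c=capture("side");cv2.imwrite("pics/s12.png",cv2.resize(c["frame"][80:220,310:430],None,fx=4,fy=4,interpolation=cv2.INTER_CUBIC))
E
```

```text
time: 20.68
tool_pos: [430.5, -374.9, 80.6]
tcp_rot: [-2.276, 1.571, 0.936]
contact_force: [0.7, -1.3, 0.2]
grip_width: 91.8
t 20.68 p [ 430.5 -374.9   80.6] F [ 0.7 -1.3  0.2] w 91.8 q [-0.85  0.58  1.58  0.    0.98  0.65]
x [ 0.  0. -1.] y [ 0.07  -0.998 -0.   ] z [-0.998 -0.07  -0.   ]
shift cm [0.16 0.02 0.04]
spin 0.001
salt [479.9292758  124.73924633 169.        ]
```

View pics/s12.png

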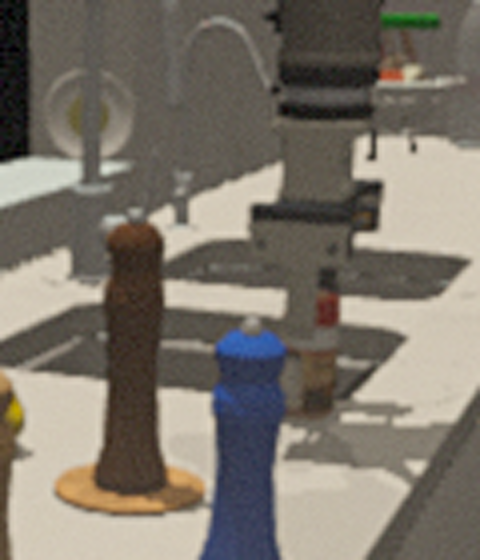

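```bash
python3 -m crank '[{"dx":0,"dy":0,"dz":0,"spin":0},{"dx":0,"dy":0,"dz":0,"spin":0},{"dx":0,"dy":0,"dz":0,"spin":0},{"dx":0,"dy":0,"dz":0,"spin":0},{"dx":0,"dy":0,"dz":0,"spin":0},{"dx":0,"dy":0,"dz":0,"spin":0},{"dx":0,"dy":0,"dz":0,"spin":0},{"dx":0,"dy":0,"dz":0,"spin":0},{"dx":0,"dy":0,"dz":0,"spin":0}]' 0
python3 -m crank '[{"dx":-0.5,"dy":0,"dz":0,"spin":0},{"dx":-1.5,"dy":0,"dz":0,"spin":0},{"dx":-3,"dy":0,"dz":0,"spin":0},{"dx":-5,"dy":0,"dz":0,"spin":0},{"dx":-7,"dy":0,"dz":0,"spin":0},{"dx":-9,"dy":0,"dz":0,"spin":0},{"dx":-11,"dy":0,"dz":0,"spin":0},{"dx":-13,"dy":0,"dz":0,"spin":0},{"dx":-15,"dy":0,"dz":0,"spin":0},{"dx":-16.5,"dy":0,"dz":0,"spin":0},{"dx":-17,"dy":0,"dz":0,"spin":0},{"dx":-17,"dy":0,"dz":0,"spin":0}]'
python3 - <<'E'
from h import *
st((490.3,-15.5,250),np.pi/2+.069)
c=capture("side");cv2.imwrite("pics/s13.png",cv2.resize(c["frame"][60:200,310:430],None,fx=4,fy=4,interpolation=cv2.INTER_CUBIC))
E
```

```text
time: 21.53
tool_pos: [430.1, -375.6, 80.2]
tcp_rot: [-0.775, 1.571, 2.436]
contact_force: [0.3, 0.9, -1.4]
grip_width: 44.2
time: 22.53
tool_pos: [430.5, -376.0, 252.2]
tcp_rot: [2.211, 1.567, -0.862]
contact_force: [-0.1, 0.2, -1.1]
grip_width: 43.9
t 22.53 p [ 430.5 -376.   252.2] F [-0.1  0.2 -1.1] w 43.9 q [-0.85  0.41  1.35 -0.    1.38  0.65]
x [ 0.002 -0.003 -1.   ] y [ 0.069 -0.998  0.003] z [-0.998 -0.069 -0.002]
shift cm [  0.13 -35.56  -8.44]
spin -0.0
```

View pics/s13.png

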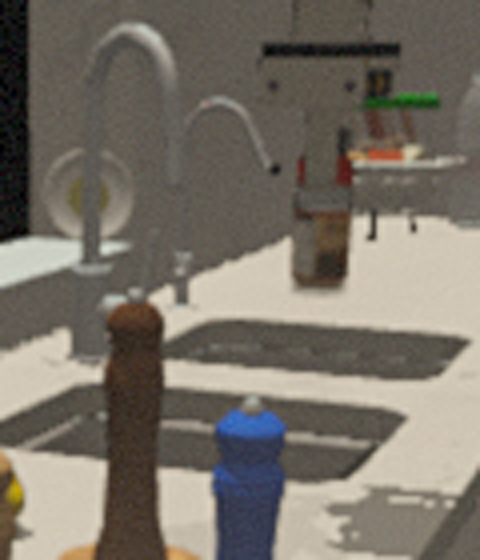

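```bash
python3 -m crank '[{"dx":-2,"dy":0,"dz":0,"spin":0},{"dx":-4,"dy":0,"dz":0,"spin":0},{"dx":-5.5,"dy":-1.5,"dz":-0.3,"spin":0},{"dx":-6,"dy":-4,"dz":-0.8,"spin":0},{"dx":-6,"dy":-7,"dz":-1.4,"spin":0},{"dx":-6,"dy":-10,"dz":-2.1,"spin":0},{"dx":-6,"dy":-13,"dz":-2.8,"spin":0},{"dx":-6,"dy":-16,"dz":-3.5,"spin":0},{"dx":-6,"dy":-19,"dz":-4.2,"spin":0},{"dx":-6,"dy":-22,"dz":-5,"spin":0},{"dx":-6,"dy":-25,"dz":-5.8,"spin":0},{"dx":-6,"dy":-28,"dz":-6.6,"spin":0},{"dx":-6,"dy":-31,"dz":-7.4,"spin":0},{"dx":-6,"dy":-33.5,"dz":-8.1,"spin":0},{"dx":-6,"dy":-35,"dz":-8.4,"spin":0},{"dx":-6,"dy":-35.6,"dz":-8.4,"spin":0},{"dx":-6,"dy":-35.6,"dz":-8.4,"spin":0},{"dx":-6,"dy":-35.6,"dz":-8.4,"spin":0}]'
python3 - <<'E'
from h import *
st((490.3,-15.5,86),np.pi/2+.069)
E
```

```text
time: 24.08
tool_pos: [489.1, -15.1, 309.5]
tcp_rot: [0.218, 1.569, -2.855]
contact_force: [0.2, -0.2, -1.9]
grip_width: 43.8
t 24.08 p [489.1 -15.1 309.5] F [ 0.2 -0.2 -1.9] w 43.8 q [-0.19  0.22  1.46 -0.    1.46  1.31]
x [-0.001 -0.    -1.   ] y [ 0.069 -0.998  0.   ] z [-0.998 -0.069  0.001]
shift cm [22.35  0.04 -0.15]
spin 0.0
```

```bash
python3 -m crank '[{"dx":2,"dy":0,"dz":-0.1,"spin":0},{"dx":5,"dy":0,"dz":-0.1,"spin":0},{"dx":8,"dy":0,"dz":-0.1,"spin":0},{"dx":10.5,"dy":0,"dz":-0.1,"spin":0},{"dx":13,"dy":0,"dz":-0.1,"spin":0},{"dx":15.5,"dy":0,"dz":-0.1,"spin":0},{"dx":18,"dy":0,"dz":-0.1,"spin":0},{"dx":20,"dy":0,"dz":-0.1,"spin":0},{"dx":21.5,"dy":0,"dz":-0.1,"spin":0},{"dx":22.3,"dy":0,"dz":-0.1,"spin":0},{"dx":22.5,"dy":0,"dz":-0.1,"spin":0},{"dx":22.5,"dy":0,"dz":-0.1,"spin":0},{"dx":22.5,"dy":0,"dz":-0.1,"spin":0}]'
python3 - <<'E'
from h import *
st((490.3,-15.5,80),np.pi/2+.069)
c=capture("side");cv2.imwrite("pics/s14.png",cv2.resize(c["frame"][120:280,230:390],None,fx=3.7,fy=3.7,interpolation=cv2.INTER_CUBIC))
E
```

```text
time: 25.17
tool_pos: [491.1, -15.2, 86.0]
tcp_rot: [2.791, 1.569, -0.283]
contact_force: [-0.0, 0.0, -0.6]
grip_width: 44.1
t 25.17 p [491.1 -15.2  86. ] F [-0.   0.  -0.6] w 44.1 q [-0.19  0.45  1.8  -0.    0.89  1.32]
x [ 0.001 -0.    -1.   ] y [ 0.068 -0.998  0.001] z [-0.998 -0.068 -0.001]
shift cm [0.6  0.02 0.08]
spin -0.001
```

View pics/s14.png

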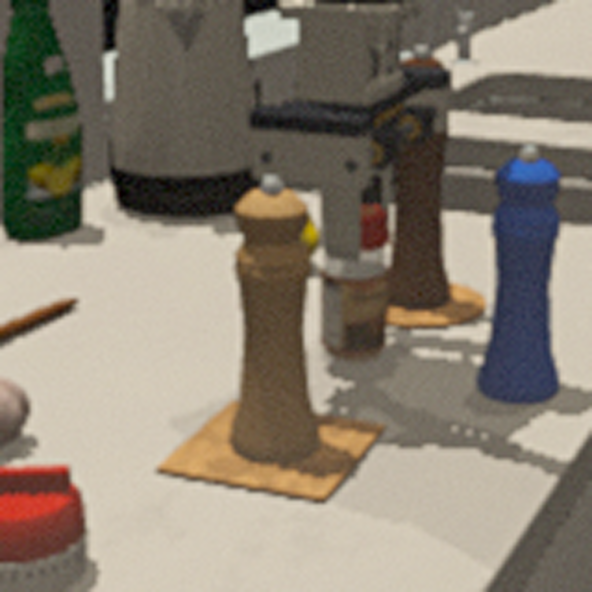

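```bash
python3 -m crank '[{"dx":0.2,"dy":0,"dz":0.05,"spin":0},{"dx":0.4,"dy":0,"dz":0.05,"spin":0},{"dx":0.5,"dy":0,"dz":0.05,"spin":0},{"dx":0.55,"dy":0,"dz":0.05,"spin":0},{"dx":0.6,"dy":0,"dz":0.05,"spin":0},{"dx":0.6,"dy":0,"dz":0.05,"spin":0},{"dx":0.6,"dy":0,"dz":0.05,"spin":0}]'
```

```text
time: 25.8
tool_pos: [490.5, -14.6, 80.1]
tcp_rot: [2.937, 1.569, -0.136]
contact_force: [-1.1, 0.8, 6.1]
grip_width: 43.7
```

```bash
python3 -m crank '[{"dx":0,"dy":0,"dz":0,"spin":0},{"dx":0,"dy":0,"dz":0,"spin":0},{"dx":0,"dy":0,"dz":0,"spin":0},{"dx":0,"dy":0,"dz":0,"spin":0},{"dx":0,"dy":0,"dz":0,"spin":0},{"dx":0,"dy":0,"dz":0,"spin":0},{"dx":0,"dy":0,"dz":0,"spin":0},{"dx":-2,"dy":0,"dz":0,"spin":0},{"dx":-4,"dy":0,"dz":0,"spin":0},{"dx":-7,"dy":0,"dz":0,"spin":0},{"dx":-10,"dy":0,"dz":0,"spin":0},{"dx":-13,"dy":0,"dz":0,"spin":0},{"dx":-15,"dy":0,"dz":0,"spin":0},{"dx":-15,"dy":0,"dz":0,"spin":0},{"dx":-15,"dy":0,"dz":0,"spin":0}]' 100; python3 - <<'E'
from h import *
st((529.5,294.9,230))
E
```

```text
time: 27.05
tool_pos: [490.3, -14.7, 229.9]
tcp_rot: [2.854, 1.568, -0.219]
contact_force: [-0.3, 0.2, -0.7]
grip_width: 91.9
t 27.05 p [490.3 -14.7 229.9] F [-0.3  0.2 -0.7] w 91.9 q [-0.19  0.27  1.61 -0.    1.25  1.32]
x [ 0.002 -0.001 -1.   ] y [ 0.069 -0.998  0.001] z [-0.998 -0.069 -0.002]
shift cm [-1.000e-02 -3.062e+01 -6.040e+00]
```

```bash
python3 -m crank '[{"dx":0,"dy":-3,"dz":-0.5,"spin":0},{"dx":0,"dy":-6,"dz":-1.1,"spin":0},{"dx":0,"dy":-9,"dz":-1.7,"spin":0},{"dx":0,"dy":-12,"dz":-2.3,"spin":0},{"dx":0,"dy":-15,"dz":-3,"spin":0},{"dx":0,"dy":-18,"dz":-3.7,"spin":0},{"dx":0,"dy":-21,"dz":-4.4,"spin":0},{"dx":0,"dy":-24,"dz":-5,"spin":0},{"dx":0,"dy":-27,"dz":-5.6,"spin":0},{"dx":0,"dy":-29.5,"dz":-6,"spin":0},{"dx":0,"dy":-30.6,"dz":-6,"spin":0},{"dx":0,"dy":-30.6,"dz":-6,"spin":0},{"dx":0,"dy":-30.6,"dz":-6,"spin":0},{"dx":0,"dy":-30.6,"dz":-6,"spin":0}]'; python3 - <<'E'
from h import *
st((529.5,294.9,13),np.pi/2+.069)
c=capture("side");cv2.imwrite("pics/s15.png",c["frame"])
t=capture("top");f=t["frame"]
hs=cv2.cvtColor(f,cv2.COLOR_BGR2HSV)
red=cv2.inRange(hs,(168,120,70),(180,255,255))|cv2.inRange(hs,(0,120,70),(7,255,255))
for b in blobs(red,20):print(b,plane(t,b[0][0]+(b[0][2]-1)/2,b[0][1]+(b[0][3]-1)/2,106))
cv2.imwrite("pics/t15.png",cv2.resize(f[120:280,180:420],None,fx=3.3,fy=3.3))
E
```

```text
time: 28.22
tool_pos: [528.6, 293.4, 228.5]
tcp_rot: [0.715, 1.569, -2.358]
contact_force: [-0.3, 0.4, 0.7]
grip_width: 91.9
t 28.22 p [528.6 293.4 228.5] F [-0.3  0.4  0.7] w 91.9 q [ 0.38  0.49  1.29 -0.    1.37  1.88]
x [-0.001 -0.001 -1.   ] y [ 0.068 -0.998  0.001] z [-0.998 -0.068  0.001]
shift cm [21.55 -0.17 -0.13]
spin -0.001
([206, 199, 18, 7, 100], [214.5, 201.7]) [505.46847144 277.55638792 106.        ]
([320, 200, 15, 17, 91], [326.4, 209.2]) [488.96481395 -15.78369592 106.        ]
```

View pics/s15.png

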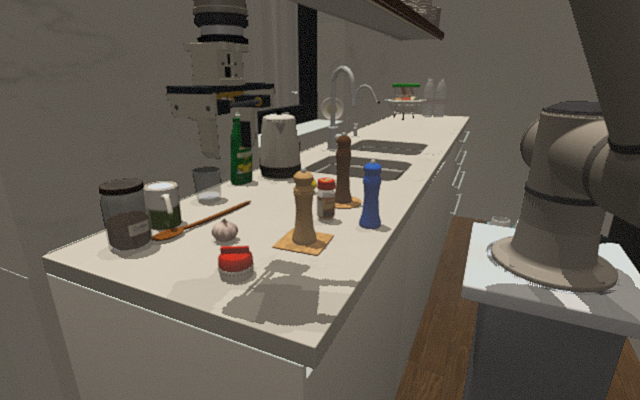

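View pics/t15.png

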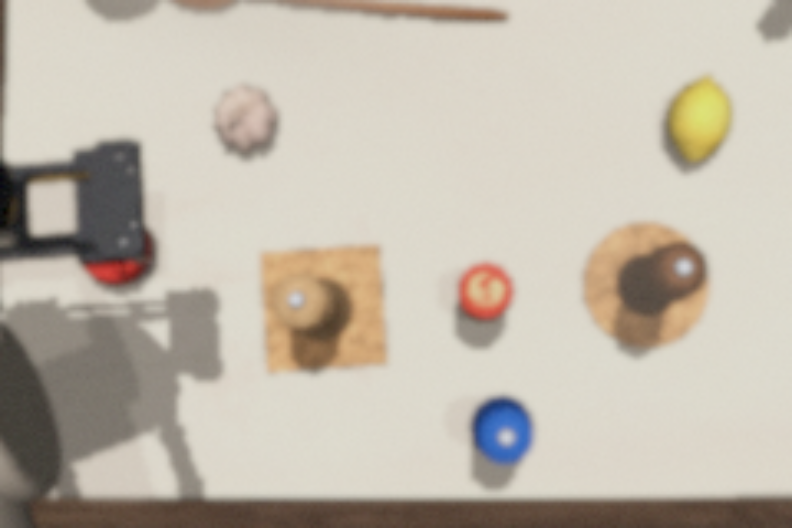

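```bash
python3 -m crank '[{"dx":2,"dy":0,"dz":-0.05,"spin":0},{"dx":5,"dy":0,"dz":-0.05,"spin":0},{"dx":8,"dy":0,"dz":-0.05,"spin":0},{"dx":11,"dy":0,"dz":-0.05,"spin":0},{"dx":14,"dy":0,"dz":-0.05,"spin":0},{"dx":14.5,"dy":0,"dz":-0.05,"spin":0},{"dx":14.5,"dy":0,"dz":-0.05,"spin":0},{"dx":14.5,"dy":0,"dz":-0.05,"spin":0}]'; python3 - <<'E'
from h import *
st((529.5,294.9,15),np.pi/2+.069)
c=capture("side");cv2.imwrite("pics/s16.png",cv2.resize(c["frame"][170:290,180:300],None,fx=4.5,fy=4.5,interpolation=cv2.INTER_CUBIC))
print(proj(c,sensors.get_obs()["tool_pos"]))
E
```

```text
time: 28.98
tool_pos: [530.2, 294.5, 85.6]
tcp_rot: [-2.913, 1.569, 0.296]
contact_force: [0.3, 0.7, 0.3]
grip_width: 91.6
t 28.98 p [530.2 294.5  85.6] F [0.3 0.7 0.3] w 91.6 q [ 0.38  0.62  1.47 -0.    1.05  1.88]
x [ 0.002  0.001 -1.   ] y [ 0.068 -0.998 -0.   ] z [-0.998 -0.068 -0.002]
shift cm [ 7.06 -0.04  0.08]
spin -0.001
[236.21342578 229.79962978]
```

View pics/s16.png

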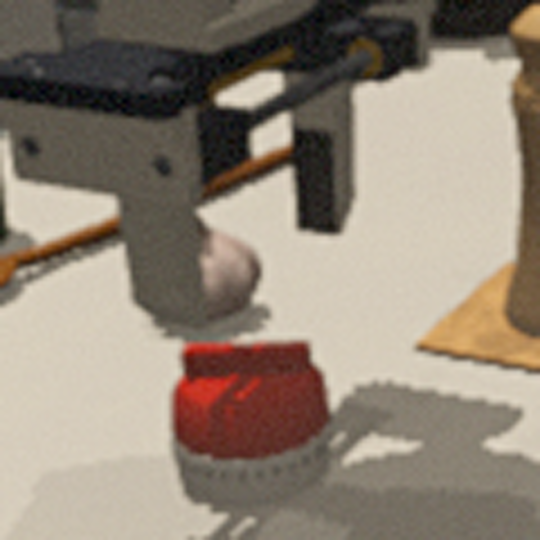

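```bash
python3 -m crank '[{"dx":1.5,"dy":0,"dz":0,"spin":0},{"dx":3,"dy":0,"dz":0,"spin":0},{"dx":4.5,"dy":0,"dz":0,"spin":0},{"dx":5.8,"dy":0,"dz":0,"spin":0},{"dx":6.6,"dy":0,"dz":0,"spin":0},{"dx":7,"dy":0,"dz":0,"spin":0},{"dx":7,"dy":0,"dz":0,"spin":0},{"dx":7,"dy":0,"dz":0,"spin":0}]'
python3 -m crank '[{"dx":0,"dy":0,"dz":0,"spin":0},{"dx":0,"dy":0,"dz":0,"spin":0},{"dx":0,"dy":0,"dz":0,"spin":0},{"dx":0,"dy":0,"dz":0,"spin":0},{"dx":0,"dy":0,"dz":0,"spin":0},{"dx":0,"dy":0,"dz":0,"spin":0},{"dx":0,"dy":0,"dz":0,"spin":0},{"dx":0,"dy":0,"dz":0,"spin":0}]' 0
python3 - <<'E'
from h import *
st((529.5,294.9,15),np.pi/2+.069)
c=capture("side");cv2.imwrite("pics/s17.png",cv2.resize(c["frame"][170:290,180:300],None,fx=4.5,fy=4.5,interpolation=cv2.INTER_CUBIC))
E
```

```text
time: 29.7
tool_pos: [530.0, 295.0, 15.3]
tcp_rot: [-2.886, 1.569, 0.324]
contact_force: [1.2, -0.0, -0.9]
grip_width: 91.7
time: 30.37
tool_pos: [529.5, 295.0, 14.6]
tcp_rot: [-2.684, 1.57, 0.526]
contact_force: [-0.4, 1.4, 4.5]
grip_width: 63.1
t 30.37 p [529.5 295.   14.6] F [-0.4  1.4  4.5] w 63.1 q [0.38 0.72 1.52 0.   0.9  1.88]
x [ 0.001  0.    -1.   ] y [ 0.069 -0.998 -0.   ] z [-0.998 -0.069 -0.001]
shift cm [-0.04  0.01  0.01]
spin -0.0
```

View pics/s17.png

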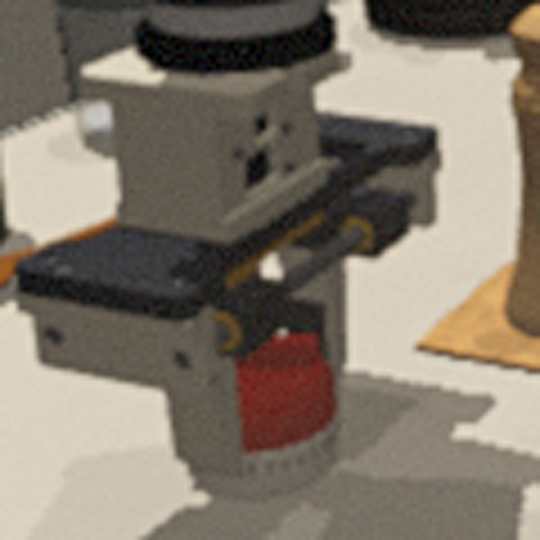

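```bash
python3 -m crank '[{"dx":-0.5,"dy":0,"dz":0,"spin":0},{"dx":-1.5,"dy":0,"dz":0,"spin":0},{"dx":-3,"dy":0,"dz":0,"spin":0},{"dx":-5,"dy":0,"dz":0,"spin":0},{"dx":-7,"dy":0.3,"dz":-0.1,"spin":0},{"dx":-9,"dy":1,"dz":-0.3,"spin":0},{"dx":-10.5,"dy":2.5,"dz":-0.7,"spin":0},{"dx":-11,"dy":5,"dz":-1.4,"spin":0},{"dx":-11,"dy":8,"dz":-2.1,"spin":0},{"dx":-11,"dy":11,"dz":-2.9,"spin":0},{"dx":-11,"dy":14,"dz":-3.7,"spin":0},{"dx":-11,"dy":17,"dz":-4.5,"spin":0},{"dx":-11,"dy":20,"dz":-5.3,"spin":0},{"dx":-11,"dy":23,"dz":-6,"spin":0},{"dx":-11,"dy":26,"dz":-6.8,"spin":0},{"dx":-11,"dy":28.5,"dz":-7.5,"spin":0},{"dx":-11,"dy":30.2,"dz":-7.9,"spin":0},{"dx":-11,"dy":30.7,"dz":-7.95,"spin":0},{"dx":-11,"dy":30.7,"dz":-7.95,"spin":0},{"dx":-11,"dy":30.7,"dz":-7.95,"spin":0}]'
python3 - <<'E'
from h import *
st((630,-5.8,18),np.pi/2+.069)
c=capture("side");cv2.imwrite("pics/s18.png",cv2.resize(c["frame"][80:290,180:400],None,fx=2.8,fy=2.8,interpolation=cv2.INTER_CUBIC))
E
```

```text
time: 32.08
tool_pos: [629.2, -5.4, 124.3]
tcp_rot: [-0.534, 1.57, 2.677]
contact_force: [0.5, 1.3, -0.6]
grip_width: 63.2
t 32.08 p [629.2  -5.4 124.3] F [ 0.5  1.3 -0.6] w 63.2 q [-0.13  0.62  1.36  0.    1.17  1.37]
x [-0.001  0.    -1.   ] y [ 0.069 -0.998 -0.   ] z [-0.998 -0.069  0.001]
shift cm [10.63  0.05 -0.09]
spin -0.0
```

View pics/s18.png

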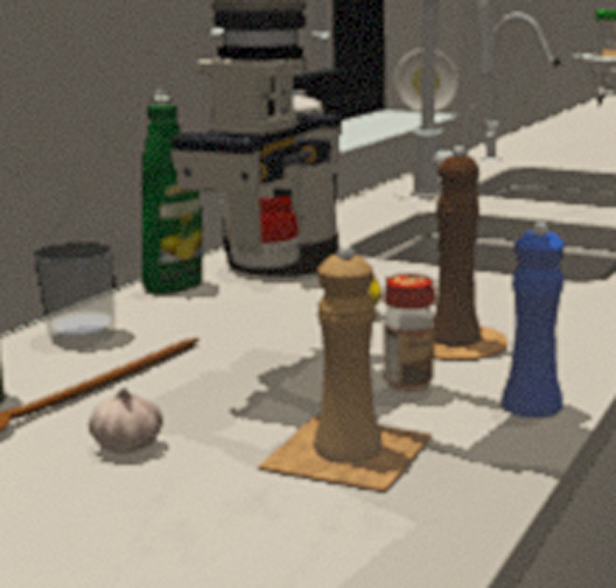

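```bash
python3 -m crank '[{"dx":1.5,"dy":0,"dz":-0.05,"spin":0},{"dx":3,"dy":0,"dz":-0.05,"spin":0},{"dx":5,"dy":0,"dz":-0.05,"spin":0},{"dx":7,"dy":0,"dz":-0.05,"spin":0},{"dx":8.5,"dy":0,"dz":-0.05,"spin":0},{"dx":9.5,"dy":0,"dz":-0.05,"spin":0},{"dx":10.2,"dy":0,"dz":-0.05,"spin":0},{"dx":10.6,"dy":0,"dz":-0.05,"spin":0},{"dx":10.8,"dy":0,"dz":-0.05,"spin":0},{"dx":10.9,"dy":0,"dz":-0.05,"spin":0},{"dx":10.9,"dy":0,"dz":-0.05,"spin":0},{"dx":10.9,"dy":0,"dz":-0.05,"spin":0}]'
python3 - <<'E'
from h import *
st((630,-5.8,15),np.pi/2+.069)
E
```

```text
time: 33.13
tool_pos: [630.6, -6.1, 16.0]
tcp_rot: [2.887, 1.569, -0.186]
contact_force: [-0.1, 0.3, -0.5]
grip_width: 62.9
t 33.13 p [630.6  -6.1  16. ] F [-0.1  0.3 -0.5] w 62.9 q [-0.13  0.75  1.45 -0.    0.95  1.37]
x [ 0.001 -0.    -1.   ] y [ 0.069 -0.998  0.   ] z [-0.998 -0.069 -0.001]
shift cm [ 0.1  -0.03  0.06]
spin -0.0
```

```bash
python3 -m crank '[{"dx":0.05,"dy":0,"dz":0.05,"spin":0},{"dx":0.1,"dy":0,"dz":0.05,"spin":0},{"dx":0.15,"dy":0,"dz":0.05,"spin":0},{"dx":0.15,"dy":0,"dz":0.05,"spin":0},{"dx":0.15,"dy":0,"dz":0.05,"spin":0}]'
python3 - <<'E'
from h import *
st((630,-5.8,15))
E
```

```text
time: 33.55
tool_pos: [629.9, -6.2, 14.6]
tcp_rot: [2.776, 1.57, -0.296]
contact_force: [-2.3, 0.2, 5.1]
grip_width: 63.0
t 33.55 p [629.9  -6.2  14.6] F [-2.3  0.2  5.1] w 63.0 q [-0.13  0.75  1.45 -0.    0.94  1.37]
x [ 0.001 -0.    -1.   ] y [ 0.069 -0.998  0.   ] z [-0.998 -0.069 -0.001]
shift cm [-0.04 -0.04 -0.01]
```

```bash
python3 -m crank '[{"dx":0,"dy":0,"dz":0,"spin":0},{"dx":0,"dy":0,"dz":0,"spin":0},{"dx":0,"dy":0,"dz":0,"spin":0},{"dx":0,"dy":0,"dz":0,"spin":0},{"dx":0,"dy":0,"dz":0,"spin":0},{"dx":0,"dy":0,"dz":0,"spin":0},{"dx":0,"dy":0,"dz":0,"spin":0},{"dx":-2,"dy":0,"dz":0,"spin":0},{"dx":-4,"dy":0,"dz":0,"spin":0},{"dx":-7,"dy":0,"dz":0,"spin":0},{"dx":-10,"dy":0,"dz":0,"spin":0},{"dx":-13,"dy":0,"dz":0,"spin":0},{"dx":-16,"dy":0,"dz":0,"spin":0},{"dx":-19,"dy":0,"dz":0,"spin":0},{"dx":-22,"dy":0,"dz":0.5,"spin":0},{"dx":-23,"dy":0,"dz":2,"spin":0},{"dx":-23,"dy":0,"dz":4,"spin":0},{"dx":-23,"dy":0,"dz":6,"spin":0},{"dx":-23,"dy":0,"dz":7,"spin":0}]' 100
python3 -m crank '[{"dx":0,"dy":3,"dz":0,"spin":0},{"dx":0,"dy":6,"dz":0,"spin":0},{"dx":0,"dy":9,"dz":0,"spin":0},{"dx":0,"dy":12,"dz":0,"spin":0},{"dx":0,"dy":15,"dz":0,"spin":0},{"dx":0,"dy":18,"dz":0,"spin":0},{"dx":0,"dy":21,"dz":0,"spin":0},{"dx":0,"dy":24,"dz":0,"spin":0},{"dx":0,"dy":27,"dz":1,"spin":0},{"dx":0,"dy":30,"dz":2,"spin":0},{"dx":0,"dy":33,"dz":4,"spin":0},{"dx":0,"dy":36,"dz":6,"spin":0},{"dx":0,"dy":36,"dz":8,"spin":0},{"dx":0,"dy":36,"dz":10,"spin":0},{"dx":0,"dy":36,"dz":10,"spin":0},{"dx":0,"dy":36,"dz":10,"spin":0}]'
python3 - <<'E'
from h import *
st()
c=capture("side");cv2.imwrite("pics/s19.png",c["frame"])
t=capture("top");f=t["frame"]
cv2.imwrite("pics/t19.png",cv2.resize(f[120:270,220:420],None,fx=4,fy=4))
hs=cv2.cvtColor(f,cv2.COLOR_BGR2HSV)
red=cv2.inRange(hs,(168,120,70),(180,255,255))|cv2.inRange(hs,(0,120,70),(9,255,255))
for b in blobs(red,20):
    u=b[0][0]+(b[0][2]-1)/2,b[0][1]+(b[0][3]-1)/2
    print(b,plane(t,*u,106).round(1),plane(t,*u,46).round(1))
E
```

```text
time: 35.13
tool_pos: [558.0, -10.8, 244.1]
tcp_rot: [0.358, 1.57, -2.714]
contact_force: [0.1, 0.8, 0.4]
grip_width: 91.6
time: 36.47
tool_pos: [484.3, -377.2, 244.1]
tcp_rot: [2.613, 1.57, -0.461]
contact_force: [0.7, 0.2, 1.1]
grip_width: 91.9
t 36.47 p [ 484.3 -377.2  244.1] F [0.7 0.2 1.1] w 91.9 q [-0.79  0.5   1.23  0.    1.41  0.72]
x [ 0. -0. -1.] y [ 0.067 -0.998  0.   ] z [-0.998 -0.067 -0.   ]
([315, 149, 18, 19, 247], [323.7, 158.3]) [620.   -7.2 106. ] [631.4  -7.4  46. ]
([320, 201, 15, 16, 114], [326.2, 208.7]) [487.7 -15.8 106. ] [491.1 -16.5  46. ]
```

View pics/s19.png

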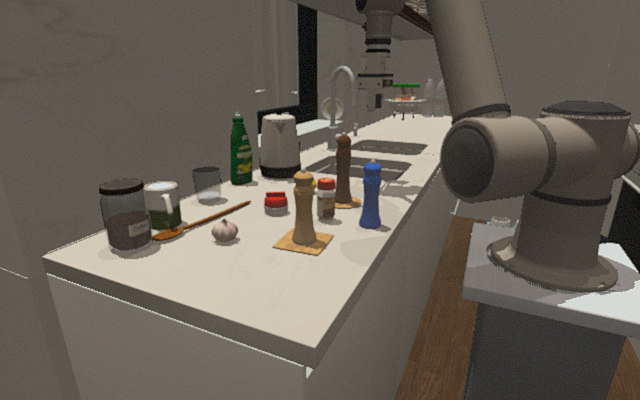

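View pics/t19.png

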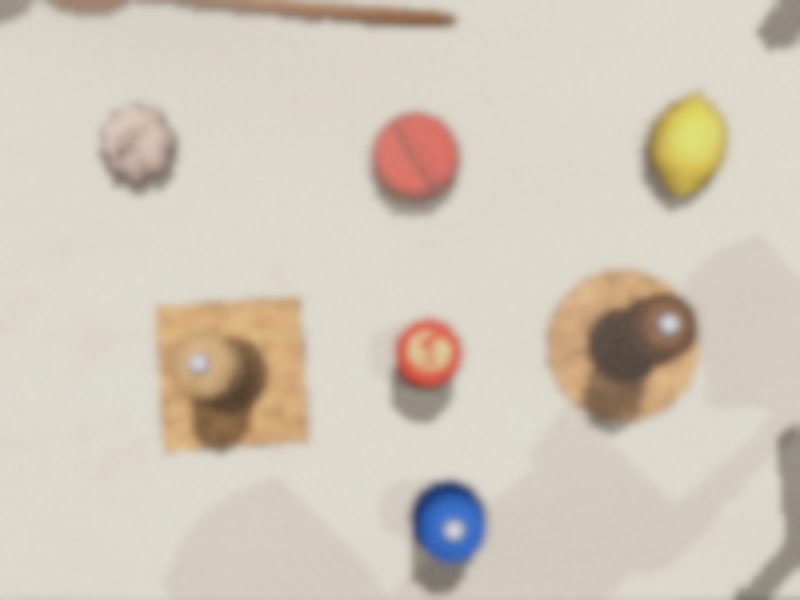

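```bash
python3 - <<'E'
from h import *
from plant import bot
t=capture("top")
j=plane(t,326.9,207.9,106)[:2];k=plane(t,323.6,158.6,44)[:2];s=plane(t,269.4,210.4,169)[:2];p=plane(t,387,200.4,202)[:2]
print(j,k,s,p,np.linalg.norm(k-j),(k-j)@[.069,-.9977])
g=mask(t,(22,120,100),(35,255,255),(370,130,420,180));print("lemon",[b for b in blobs(g)])
bot.close_job()
E
```

```text
[489.22483484 -15.52604555] [630.07712489  -7.64212331] [479.9292758  124.73924633] [ 500.75643641 -155.6114995 ] 141.07276080365114 1.8530187939973048
lemon [([383, 144, 18, 24, 299], [391.3, 155.9])]
the job is handed in; nothing more can be done
```

The T is laid out as you asked, and the job was handed in at about 37 s of the 120 s. I placed the items in your order: pepper mill, salt mill, spice jar, timer. Each is standing upright and free, and the gripper is clear of everything.

My last checks used the overhead camera; its calibration is good to about 2 mm:

| Item | Result |
|---|---|
| Pepper mill | about 1 mm from the centre of the round coaster |
| Salt mill | about 1 mm from the centre of the square coaster |
| Spice jar | about 1 mm from the midpoint between the coasters |
| Timer | 141 mm from the jar (target 140), about 2 mm sideways of square |

- **Bystanders:** The lemon measured in the same place before and after. The garlic and the blue look-alike looked unmoved in the pictures.
- **Camera disagreement:** The side camera's calibrated row positions differed from the overhead camera's by about 2 pixels. I used it only for comparing things within one picture. The overhead view of the pepper mill was blocked while I placed it, so I nudged it about 2 mm using the side camera and confirmed it from overhead afterwards.
- **Failed move:** The first move command was refused because of its format, so nothing moved. No other check failed.

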